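Fit the sprung hanger pin in the sloped bag board

ROBOT

A 6-joint arm with a two-finger parallel gripper is mounted at the origin on a cart in front of the work surface, level with it; the furniture and walls round the work are solid. World frame = base frame: x ahead of the robot, y to its left, z up, the work surface at z = 0. Lengths are in m, angles in degrees, forces in N, time in s.
With the tool pointing down it reaches from about 0.4 to 0.825 m from the base axis. Payload 7 kg.
Tool frame: the origin (TCP) lies at the very end of the fingers, on their centre line; the grasp point (between the pads) lies 19 mm behind it; x points along the fingers, y is the direction in which the jaws open and shut, and the axes are right-handed (so a half turn about x gives the same grasp; the last joint's range is limited). The gripper opens to 88 mm and grips with 3 to 60 N. Pads are 19 mm wide; open, the fingers measure 130 mm over their backs; the gripper's body (78 mm by 193 mm) begins 47 mm behind the grasp point.
Start: joints at [92.367, 20.546, 0.682, 0, -70.136, -16.507], TCP at [0.165, 0.655, 0.192] pointing down, gripper open.
Joint ranges: [-176.03, 176.03], [-82.01, 121.73], [-58.28, 71.71], [-173.87, 95.51], [-174.79, -0.11], [-173.66, 173.66]. Speed limits (degrees/s): [136.94, 136.94, 172.46, 180, 180, 180].

INTERFACE

Orientations are given as [roll, pitch, yaw] about the fixed x, y, z axes, in that order (R = Rz(yaw) Ry(pitch) Rx(roll)).
In Python, from plant import * gives the robot as it stands. The module is installed in compiled form; this text tells all that it offers.
- The arm moves only by the shell command python3 -m creep 'ROWS' [FORCE]. ROWS is a JSON object of lists of equal length, an entry for each row: "jaw": the closure, from -1 (fully open) to 1 (shut); "translation": the shift along the tool's x, y, z in m, a list of three; "roll": the turn about the tool's x in rad. A call has exactly 10 rows; each row shifts and turns the commanded pose from where the row before left it, along the tool's axes as they then stand; what a row does not reach is not made up. A row lasts 1/10 s, in which the tool goes at most 50 mm and 8.59 degrees, less where a joint would pass 70% of its speed; a pose out of reach is approached as far as the arm can. A call with a gripper value outside its range is refused whole. The fingers move at their own pace and stop on an object; FORCE is the grip in N (left out, the last holds). Time passes only in rows, so rows that do not move let the fingers close, or fill a call up. It gives the time, the measured TCP pose, the force and the opening at its end, in the units of the state.
- get_state(): the state, without advancing time (a new reading comes with each control period).
- capture(name): name is "side" or "top" or "wrist"; returns a dict with "image" (420x560x3 uint8, red, green, blue), "fovy" (degrees; the focal length in pixels is half the picture's height over the tangent of half this angle, whatever the lens; pixels are square), "cx", "cy" (the principal point, pixels), "pose" (4x4, takes a point from camera to world coordinates); the wrist camera has in their place "tool_from_camera" (4x4, takes a point from camera to tool coordinates, whose origin is the TCP and whose axes are the tool frame's). Camera axes: x right, y up, looking along -z (the intrinsics and any distortion apply to the point x, -y, -z); pixel columns grow to the right and rows downward; lengths in m; the calibration is good to about 2 mm. The wrist camera is an equidistant fisheye: a pixel r from the principal point sees the ray r / f radians off the axis. A picture is of the moment at which its call begins: read the wrist's pose just before it. There is no depth.
- close_job(): hands the job in, once; it reports no verdict.
The state is a dict: "time_s": time; "joints": joint angles; "qd": joint speeds; "joint_torque": joint torques, N m; "tcp_pos": TCP position; "eef_rot": TCP orientation; "contact_force": force on the tool from outside, world axes, zero at the start; "moment": the same for the moment, N m; "gripper_width": finger opening in m.
Only numpy, scipy, OpenCV 4.12 (cv2) and the standard library are available. Lean on these libraries where they do the work, as an engineer would, in place of code of your own. Each camera call takes 0.05 s, during which the arm holds its last target.

TASK

Take the orange-handled sprung pin out of its grey holder block, set its tip down in the dark slot of the sloped blue board with the pin square to the slope, so that the sprung tip is pushed in against the slot's floor, and slide it along the slot until the tip springs into the unmarked hole in its floor. Push the pin fully home, so that its collar lies flat on the board, let go of it, and leave the other things on the bench where they are.

Things in the scene. Friction and masses are not known exactly. Their poses are not given: they have to be found in the camera images.
- pin: Locating pin, 88 mm long, 0.16 kg, upright in the holder at the start. Origin: centre of the underside of its steel collar (diameter 36, z 0 to 8 mm); z runs along the pin to the handle's top. Round orange handle, diameter 26, z 8 to 70 mm, to be gripped. Below the collar a round sprung steel tip, diameter 14, sticks out 18 mm, its end chamfered 3 mm wide by 4 mm high.
- plunger (a joint): How far the sprung tip is pushed into the pin, m: 0 = fully out, 0.012 = fully in. The spring pushes it out with about 2 N at 0, 4 N at 0.006 and 6 N at 0.012.
- pin_tip (a point): Centre of the end face of the sprung tip (18 mm below the collar's underside when out).
- holder: Fixed grey block, 64 x 64 x 36 mm, origin at the centre of its underside; the pin stands upright in the hole in its top (diameter 17 mm, 26 mm deep), the collar resting on the top, 36 mm above the bench.
- board: Fixed sloped board, 260 mm wide (its y), 145 mm deep; origin: centre of its underside, x to its high rear edge. The face (blue frame, aluminium plates) rises at 24 degrees from 40 mm above the bench at the front, where a lip stands 8 mm above it, to 100 mm at the rear. The front looks towards the robot and to its right. A slot with a flat black floor runs across the face.
- slot (a point): Centre of the slot's mouth, level with the aluminium face. x: up the slope, y: along the slot, z: straight out of the face. Slot: 20 mm wide, y -55 to +55 mm, 4 mm deep. In its floor, on the centre line, somewhere from y = -34 to +34 mm, is one unmarked round blind hole, diameter 17 mm, 20 mm deep below the floor. The collar is wider than the slot and comes to rest on the face.
- label_roll: White roll of labels, 68 mm across, 41 mm high, standing on the bench; to be left alone.
- bench_timer: Pale bench timer, 82 x 58 x 22 mm; to be left alone.
- code_reader: Black hand-held barcode reader, 178 x 65 x 40 mm, lying on the bench; to be left alone.
There are look-alikes about, which are no part of the job. There is more than one size of the pin; the job needs the smallest.

How it is judged:
By the outcome, as a careful person would: the job done as asked, in the order asked, and still so for the second after the job is handed in, with the robot touching nothing.
It also fails if it takes over 54 s, if anything falls off the work surface, if the arm or the gripper's body presses on something with over 40 N, if the wrist force passes 120 N, or if a joint passes its speed limit or range.

## Working session

There is one attempt and no reset: what is moved stays moved. The work goes in short steps, Python scripts to look and compute and a shell command to move; the robot and the scene stay as the last step left them, time stands still between calls to the robot, and variables do not carry over. Pictures are saved under pics/ and viewed, and the job is handed in when it is done.

```bash
mkdir -p pics; python3 - <<'E'
from plant import *
import cv2,numpy as np
s=get_state();print(s)
for n in("side","top","wrist"):
    c=capture(n);cv2.imwrite(f"pics/{n}0.png",c["image"][:,:,::-1])
    print(n,{k:(np.round(v,4).tolist() if k!="image" else 0) for k,v in c.items()})
E
```

```text
{'time_s': 0.0, 'joints': array([ 9.23644067e+01,  2.05921857e+01,  6.35866020e-01, -1.99903183e-02,
       -7.01366996e+01, -1.65076792e+01]), 'qd': array([-0.1265219 , -0.04467008, -0.03670491, -0.03193482,  0.1322066 ,
       -0.00615199]), 'joint_torque': array([ 1.60283129e-03, -5.82723749e+01,  2.93043405e+01,  6.99700847e+00,
        7.07450919e-03, -1.53832971e-04]), 'tcp_pos': array([0.16482355, 0.65401787, 0.19143057]), 'eef_rot': array([ 95.08769311,  89.90510081, -99.06238696]), 'contact_force': array([0.8905183 , 0.68081557, 0.36235134]), 'moment': array([-0.01614005, -0.01988   ,  0.00869379]), 'gripper_width': 0.08777741871533841}
side {'image': 0, 'fovy': 52.7053, 'cx': 276.1987, 'cy': 215.4345, 'pose': [[-0.9999, -0.0001, -0.0122, 0.4959], [-0.0099, -0.573, 0.8195, 1.1], [-0.0071, 0.8196, 0.573, 0.8349], [0.0, 0.0, 0.0, 1.0]]}
top {'image': 0, 'fovy': 49.8261, 'cx': 282.9962, 'cy': 218.5476, 'pose': [[-0.0307, 0.991, -0.13, 0.3436], [-0.9995, -0.0301, 0.0071, 0.0396], [0.0031, 0.1302, 0.9915, 1.3563], [0.0, 0.0, 0.0, 1.0]]}
wrist {'image': 0, 'fovy': 65.7065, 'cx': 277.0159, 'cy': 211.1033, 'tool_from_camera': [[-0.0, 0.2762, -0.9611, -0.1931], [1.0, 0.0002, 0.0, 0.0], [0.0002, -0.9611, -0.2762, -0.0736], [0.0, 0.0, 0.0, 1.0]]}
```

View pics/side0.png

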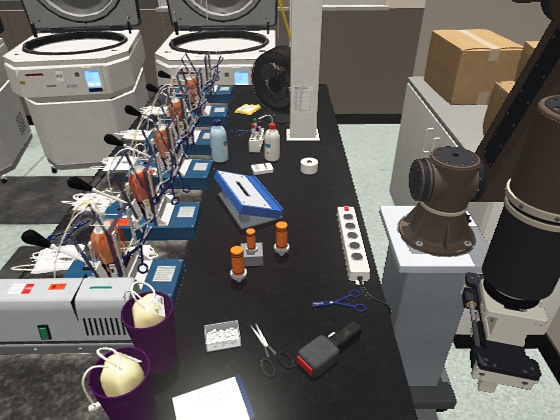

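View pics/top0.png

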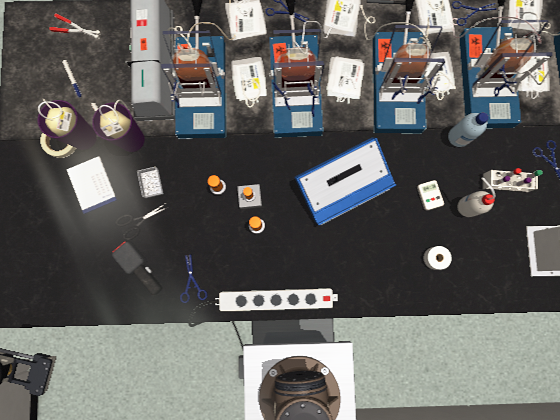

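View pics/wrist0.png

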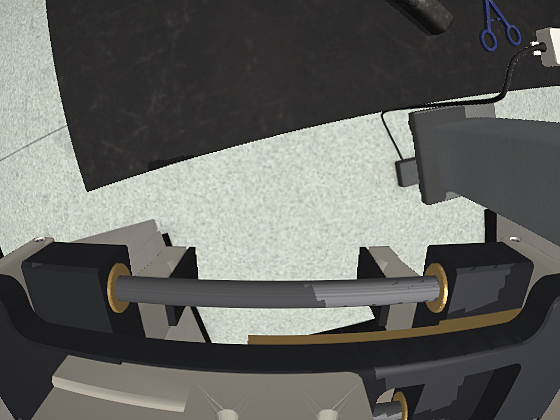

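```bash
cat > h.py <<'E'
import numpy as np,cv2
from scipy.spatial.transform import Rotation as R
def f_of(c): return 210/np.tan(np.radians(c["fovy"]/2))
def tool(s):
    T=np.eye(4);T[:3,:3]=R.from_euler('xyz',s["eef_rot"],degrees=True).as_matrix();T[:3,3]=s["tcp_pos"];return T
def ray(c,u,v,T=None):
    """origin, unit dir in world"""
    f=f_of(c);x=(u-c["cx"]);y=(v-c["cy"])
    if "pose" in c: P=np.array(c["pose"]);d=np.array([x/f,-y/f,-1])
    else:
        P=T@np.array(c["tool_from_camera"]);r=np.hypot(x,y)+1e-12;a=r/f
        d=np.array([np.sin(a)*x/r,-np.sin(a)*y/r,-np.cos(a)])
    d=P[:3,:3]@d;return P[:3,3],d/np.linalg.norm(d)
def onz(c,u,v,z,T=None):
    o,d=ray(c,u,v,T);return o+d*(z-o[2])/d[2]
def proj(c,p,T=None):
    P=np.array(c["pose"]) if "pose" in c else T@np.array(c["tool_from_camera"])
    q=P[:3,:3].T@(np.asarray(p)-P[:3,3]);f=f_of(c)
    if "pose" in c: return c["cx"]+f*q[0]/-q[2],c["cy"]-f*q[1]/-q[2]
    r=np.hypot(q[0],q[1]);a=np.arctan2(r,-q[2]);return c["cx"]+f*a*q[0]/r,c["cy"]-f*a*q[1]/r
def tri(rs):
    A=np.zeros((3,3));b=np.zeros(3)
    for o,d in rs:
        M=np.eye(3)-np.outer(d,d);A+=M;b+=M@o
    return np.linalg.solve(A,b)
E
python3 - <<'E'
import cv2
a=cv2.imread("pics/side0.png");t=cv2.imread("pics/top0.png")
cv2.imwrite("pics/side0z.png",cv2.resize(a[155:295,200:330],None,fx=4.2,fy=4.2,interpolation=cv2.INTER_CUBIC))
cv2.imwrite("pics/top0z.png",cv2.resize(t[125:245,195:405],None,fx=3.8,fy=3.8,interpolation=cv2.INTER_CUBIC))
E
```

```text
(no output)
```

View pics/side0z.png

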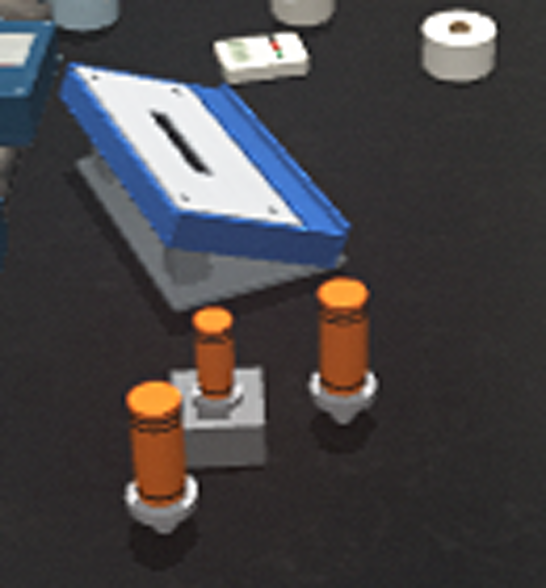

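View pics/top0z.png

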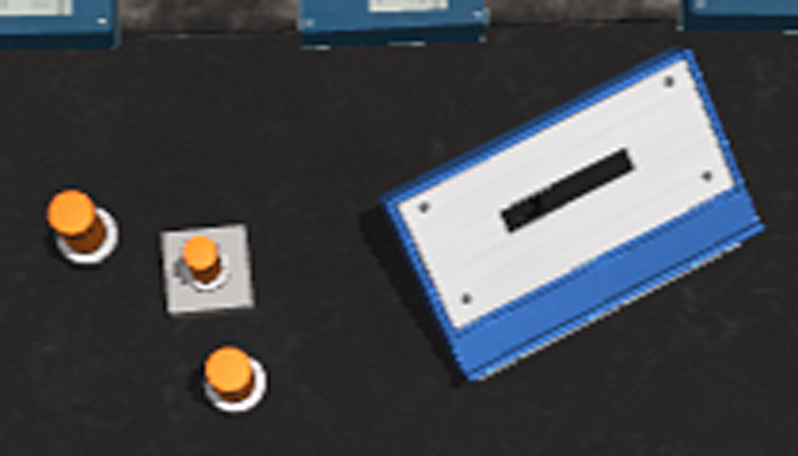

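```bash
python3 - <<'E'
from plant import *
from h import *
s=capture("side");t=capture("top")
Z=lambda u,v:ray(t,195+(u+.5)/3.8-.5,125+(v+.5)/3.8-.5)
S=lambda u,v:ray(s,200+(u+.5)/4.2-.5,155+(v+.5)/4.2-.5)
for n,a,b in [("slot end L",(505,223),(207,173)),("slot end R",(630,160),(158,116)),("smallpin top",(202,252),(213,318)),("pinA top",(71,212),(155,398)),("pinB top",(229,367),(343,293)),
 ("board BL screw",(424,207),(185,198)),("screw FL",(466,299),(273,210)),("screw BR",(669,82),(95,77)),("screw FR",(707,176),(176,91))]:
    print(n,np.round(tri([Z(*a),S(*b)]),4))
t1=[]
for p in [(161,232),(245,225),(253,306),(170,313)]:
    t1.append(onz(t,195+p[0]/3.8,125+p[1]/3.8,.036))
print(np.round(t1,3),np.mean(t1,0))
E
```

```text
slot end L [ 0.6073 -0.101   0.0761]
slot end R [ 0.6549 -0.1996  0.0707]
smallpin top [0.5871 0.1274 0.1032]
pinA top [0.6183 0.2229 0.1113]
pinB top [0.4989 0.1091 0.111 ]
board BL screw [ 0.6187 -0.039   0.0925]
screw FL [ 0.5532 -0.0704  0.0607]
screw BR [ 0.7096 -0.2284  0.0923]
screw FR [ 0.6441 -0.2604  0.06  ]
[[0.618 0.163 0.036]
 [0.622 0.097 0.036]
 [0.557 0.092 0.036]
 [0.554 0.157 0.036]] [0.58786248 0.12716342 0.036     ]
```

```bash
cat >> h.py <<'E'
def togo(s,target,yaw_y=None):
    """target TCP; yaw_y world heading(deg) wanted for tool y (mod 180)"""
    T=tool(s);M=T[:3,:3]
    print("t",round(s["time_s"],2),"tcp",np.round(T[:3,3],4),"w",round(s["gripper_width"],4),"F",np.round(s["contact_force"],2))
    print("tool axes x,y,z",np.round(M.T,4).tolist())
    print("delta tool",np.round(M.T@(np.asarray(target)-T[:3,3]),4))
    h=np.degrees(np.arctan2(M[1,1],M[0,1]));print("y heading",h)
    if yaw_y is not None:
        for k in(0,180):
            d=(yaw_y+k-h+180)%360-180
            print(" turn world-z",round(d,2),"-> roll rad",round(-np.radians(d),4))
E
python3 - <<'E'
from plant import *
from h import *
s=get_state();togo(s,[0.55,0.10,0.23],115.8);print(s["joints"])
E
```

```text
t 0.25 tcp [0.1648 0.6543 0.1919] w 0.0877 F [-0.47  0.02 -0.41]
tool axes x,y,z [[-0.0001, -0.0007, -1.0], [-0.2443, -0.9697, 0.0008], [-0.9697, 0.2443, -0.0001]]
delta tool [-0.0377  0.4435 -0.5089]
y heading -104.14131689867051
 turn world-z -140.06 -> roll rad 2.4445
 turn world-z 39.94 -> roll rad -0.6971
[ 9.23685034e+01  2.05700178e+01  6.61574469e-01 -8.91298831e-03
 -7.01342026e+01 -1.65067869e+01]
```

```bash
cat >> h.py <<'E'
def plan(d,roll,n):
    """d: delta in present tool axes; n equal rows with roll"""
    out=[];a=0
    for i in range(n):
        c,s=np.cos(a),np.sin(a);y=d[1]/n;z=d[2]/n
        out.append([round(d[0]/n,4),round(c*y+s*z,4),round(-s*y+c*z,4)]);a+=roll/n
    print("roll/row",roll/n,out)
E
python3 - <<'E'
from h import *
plan([-0.038,0.4435,-0.509],2.4445,20)
E
```

```text
roll/row 0.122225 [[-0.0019, np.float64(0.0222), np.float64(-0.0254)], [-0.0019, np.float64(0.0189), np.float64(-0.028)], [-0.0019, np.float64(0.0154), np.float64(-0.0301)], [-0.0019, np.float64(0.0116), np.float64(-0.0317)], [-0.0019, np.float64(0.0076), np.float64(-0.0329)], [-0.0019, np.float64(0.0036), np.float64(-0.0336)], [-0.0019, np.float64(-0.0006), np.float64(-0.0338)], [-0.0019, np.float64(-0.0047), np.float64(-0.0334)], [-0.0019, np.float64(-0.0087), np.float64(-0.0326)], [-0.0019, np.float64(-0.0126), np.float64(-0.0313)], [-0.0019, np.float64(-0.0163), np.float64(-0.0295)], [-0.0019, np.float64(-0.0198), np.float64(-0.0273)], [-0.0019, np.float64(-0.023), np.float64(-0.0247)], [-0.0019, np.float64(-0.0258), np.float64(-0.0217)], [-0.0019, np.float64(-0.0283), np.float64(-0.0184)], [-0.0019, np.float64(-0.0303), np.float64(-0.0148)], [-0.0019, np.float64(-0.0319), np.float64(-0.011)], [-0.0019, np.float64(-0.033), np.float64(-0.007)], [-0.0019, np.float64(-0.0336), np.float64(-0.0029)], [-0.0019, np.float64(-0.0337), np.float64(0.0012)]]
```

```bash
python3 -m creep '{"jaw":[-1,-1,-1,-1,-1,-1,-1,-1,-1,-1],"translation":[[-0.002,0.022,-0.025],[-0.002,0.019,-0.028],[-0.002,0.015,-0.030],[-0.002,0.012,-0.032],[-0.002,0.008,-0.033],[-0.002,0.004,-0.034],[-0.002,-0.001,-0.034],[-0.002,-0.005,-0.033],[-0.002,-0.009,-0.033],[-0.002,-0.013,-0.031]],"roll":[0.122,0.122,0.122,0.122,0.122,0.122,0.122,0.122,0.122,0.122]}' && python3 -m creep '{"jaw":[-1,-1,-1,-1,-1,-1,-1,-1,-1,-1],"translation":[[-0.002,-0.016,-0.03],[-0.002,-0.020,-0.027],[-0.002,-0.023,-0.025],[-0.002,-0.026,-0.022],[-0.002,-0.028,-0.018],[-0.002,-0.030,-0.015],[-0.002,-0.032,-0.011],[-0.002,-0.033,-0.007],[-0.002,-0.034,-0.003],[-0.002,-0.034,0.001]],"roll":[0.122,0.122,0.122,0.122,0.122,0.122,0.122,0.122,0.122,0.122]}'
python3 - <<'E'
from plant import *
from h import *
s=get_state();togo(s,[0.587,0.1265,0.23],115.8);print(s["joints"])
c=capture("wrist");cv2.imwrite("pics/w1.png",c["image"][:,:,::-1])
E
```

```text
time_s: 1.25
tcp_pos: [0.3592, 0.3759, 0.2126]
eef_rot: [-19.6, 90.0, 76.1]
contact_force: [1.3, -0.1, 0.4]
gripper_width: 0.0875
time_s: 2.25
tcp_pos: [0.5524, 0.0984, 0.2325]
eef_rot: [27.9, 90.0, 53.7]
contact_force: [0.6, 0.3, 0.4]
gripper_width: 0.0877
t 2.25 tcp [0.5524 0.0984 0.2325] w 0.0877 F [0.64 0.33 0.41]
tool axes x,y,z [[0.0001, 0.0001, -1.0], [-0.4348, 0.9005, 0.0001], [0.9005, 0.4348, 0.0001]]
delta tool [0.0025 0.0102 0.0434]
y heading 115.77224160769546
 turn world-z 0.03 -> roll rad -0.0005
 turn world-z -179.97 -> roll rad 3.1411
[ 3.00872913e+01  8.43622481e+00 -1.03284277e+01 -3.97840344e-03
 -7.12267337e+01 -9.43137700e+01]
```

View pics/w1.png

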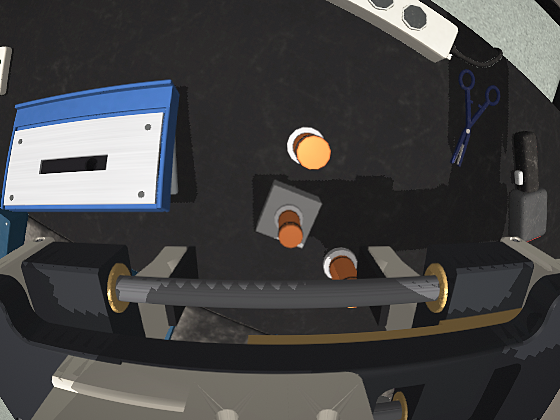

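```bash
python3 - <<'E'
import cv2
a=cv2.imread("pics/w1.png")
p=cv2.resize(a[170:260,240:350],None,fx=7,fy=6.5,interpolation=cv2.INTER_CUBIC)
cv2.imwrite("pics/w1z.png",cv2.resize(a[170:260,240:350],None,fx=6,fy=6,interpolation=cv2.INTER_CUBIC))
b=a[140:185,20:125].astype(float)*2.5
cv2.imwrite("pics/w1s.png",cv2.resize(b.clip(0,255).astype('uint8'),None,fx=7,fy=7,interpolation=cv2.INTER_CUBIC))
E
```

```text
(no output)
```

View pics/w1z.png

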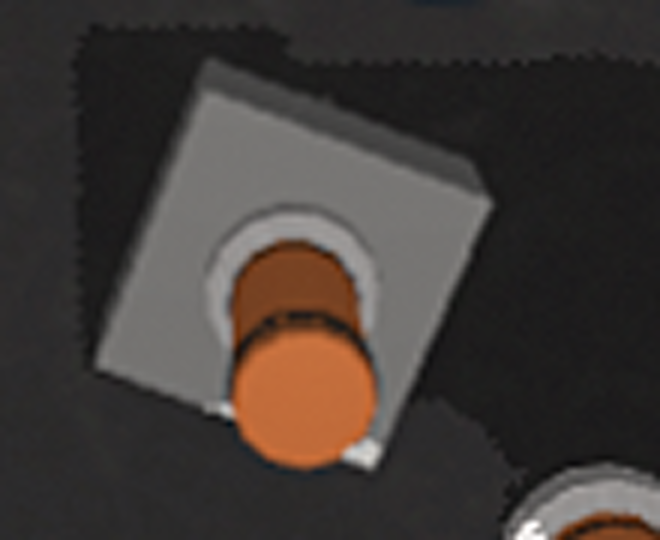

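View pics/w1s.png

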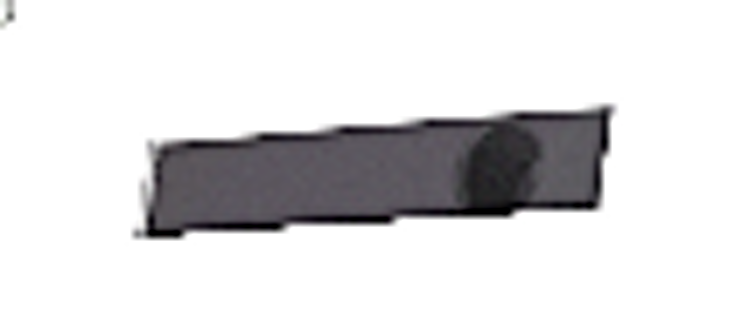

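```bash
python3 - <<'E'
from plant import *
from h import *
s=get_state();T=tool(s);c=capture("wrist");P=lambda u,v,x0,y0,k:(x0+(u+.5)/k-.5,y0+(v+.5)/k-.5)
print("pin top",onz(c,*P(305,395,240,170,6),.106,T))
print("collar",onz(c,*P(292,290,240,170,6),.044,T))
h=[onz(c,*P(*p,240,170,6),.036,T) for p in[(207,90),(490,205),(375,468),(97,368)]]
print("holder",np.round(h,4).tolist(),np.mean(h,0))
yb=np.array([-0.4348,.9005,0]);
# slope plane: iterate via guess centre
q=[(152,145),(605,112),(597,205),(152,230)]
xs=np.array([.9005,.4348,0])*np.cos(np.radians(24))+np.array([0,0,np.sin(np.radians(24))])
n=np.cross(xs,yb)
for c0 in [np.array([.631,-.150,.0735]),np.array([.631,-.150,.070])]:
    def pl(u,v,off=0):
        o,d=ray(c,*P(u,v,20,140,7),T);return o+d*(((c0+n*off-o)@n)/(d@n))
    pts=np.array([pl(*p) for p in q]);m=pts.mean(0);print("slot corners",np.round(pts,4).tolist(),"mean",m)
    print([np.round([(p-m)@xs,(p-m)@yb],4).tolist() for p in pts])
    hc=pl(500,165,-.004);print("hole",hc,(hc-m)@yb,(hc-m)@xs)
togo(s,[0,0,0])
E
```

```text
pin top [0.58721862 0.12692137 0.106     ]
collar [0.58734373 0.12663499 0.044     ]
holder [[0.5585, 0.0938, 0.036], [0.5553, 0.1572, 0.036], [0.618, 0.1618, 0.036], [0.6227, 0.0981, 0.036]] [0.58863805 0.12771872 0.036     ]
slot corners [[0.6492, -0.2072, 0.0697], [0.6035, -0.1085, 0.0705], [0.617, -0.1014, 0.0773], [0.6617, -0.1974, 0.0766]] mean [ 0.63285485 -0.15362301  0.0735423 ]
[[-0.0094, -0.0553], [-0.0075, 0.0534], [0.0092, 0.0539], [0.0076, -0.0519]]
hole [ 0.62108525 -0.1266497   0.06966683] 0.02940688519909497 -0.0005444790176153399
slot corners [[0.6508, -0.2098, 0.0664], [0.6046, -0.1102, 0.0671], [0.6182, -0.103, 0.074], [0.6634, -0.1998, 0.0733]] mean [ 0.63424689 -0.15568989  0.0702003 ]
[[-0.0094, -0.0559], [-0.0075, 0.0539], [0.0093, 0.0544], [0.0077, -0.0524]]
hole [ 0.62235057 -0.12843935  0.06632769] 0.029711627515353486 -0.0005374407124032407
t 2.3 tcp [0.5544 0.0955 0.2326] w 0.0875 F [ 3.79 -1.56  1.5 ]
tool axes x,y,z [[0.0005, -0.0013, -1.0], [-0.427, 0.9043, -0.0014], [0.9043, 0.427, -0.0001]]
delta tool [ 0.2324  0.1507 -0.5421]
y heading 115.27581186167153
```

```bash
python3 - <<'E'
from plant import *
from h import *
s=get_state();T=tool(s);c=capture("wrist");cv2.imwrite("pics/w2.png",c["image"][:,:,::-1])
print(s["tcp_pos"],s["eef_rot"],s["qd"]); s2=get_state();print(s2["tcp_pos"],s2["eef_rot"])
np.savez("w2.npz",T=T,T2=tool(s2))
a=c["image"][:,:,::-1]
cv2.imwrite("pics/w2z.png",cv2.resize(a[170:260,240:350],None,fx=6,fy=6,interpolation=cv2.INTER_CUBIC))
b=a[140:185,20:125].astype(float)*2.5
cv2.imwrite("pics/w2s.png",cv2.resize(b.clip(0,255).astype('uint8'),None,fx=7,fy=7,interpolation=cv2.INTER_CUBIC))
E
```

```text
[0.55328138 0.09694518 0.23218313] [-126.41351378   89.9563877  -100.76323763] [ 2.8935078  -1.06117227 -1.42695606 -0.98679641  0.3414583   3.13577495]
[0.55242344 0.0980659  0.2320553 ] [-171.18254294   89.96774703 -145.31614017]
```

View pics/w2z.png

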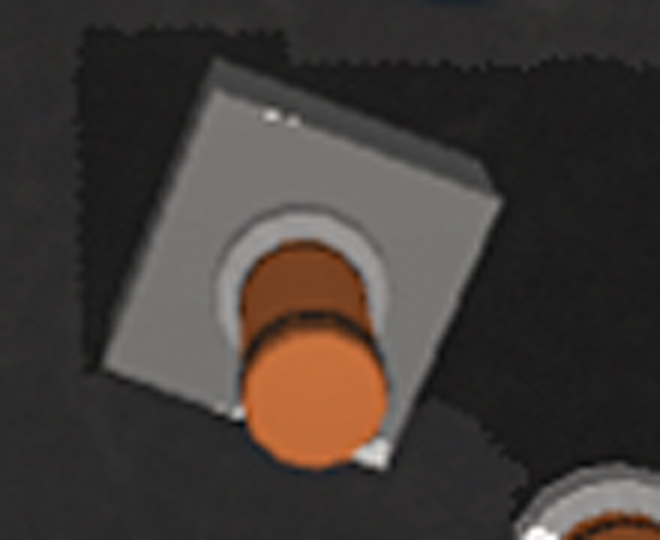

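View pics/w2s.png

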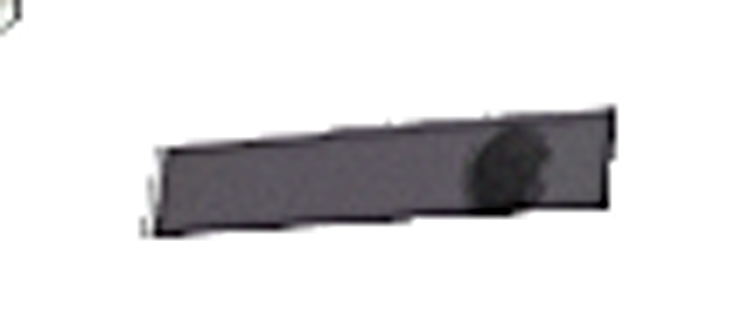

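```bash
cat > m.py <<'E'
from plant import *
from h import *
T=np.load("w2.npz")["T"];c=capture("wrist");P=lambda u,v,x0,y0,k:(x0+(u+.5)/k-.5,y0+(v+.5)/k-.5)
print("pin top",onz(c,*P(315,397,240,170,6),.106,T))
print("collar",onz(c,*P(302,290,240,170,6),.044,T))
h=[onz(c,*P(*p,240,170,6),.036,T) for p in[(215,90),(500,203),(386,467),(105,367)]]
print("holder",np.mean(h,0))
yb=np.array([-0.4348,.9005,0]);
q=[(160,147),(613,112),(605,207),(158,232)]
xs=np.array([.9005,.4348,0])*np.cos(np.radians(24))+np.array([0,0,np.sin(np.radians(24))])
n=np.cross(xs,yb)
for c0 in [np.array([.631,-.150,.0735]),np.array([.631,-.150,.070])]:
    def pl(u,v,off=0):
        o,d=ray(c,*P(u,v,20,140,7),T);return o+d*(((c0+n*off-o)@n)/(d@n))
    pts=np.array([pl(*p) for p in q]);m=pts.mean(0);print("slot mean",m)
    print([np.round([(p-m)@xs,(p-m)@yb],4).tolist() for p in pts])
    hc=pl(508,165,-.004);print("hole",hc,(hc-m)@yb,(hc-m)@xs)
togo(get_state(),[0.587,.127,0.15],115.8)
E
python3 m.py
```

```text
pin top [0.58522932 0.1303241  0.106     ]
collar [0.58487019 0.13019266 0.044     ]
holder [0.58599498 0.13110546 0.036     ]
slot mean [ 0.63226966 -0.14902934  0.07419698]
[[-0.0088, -0.0546], [-0.0081, 0.0528], [0.0088, 0.0535], [0.008, -0.0517]]
hole [ 0.62020822 -0.12249284  0.07011994] 0.029140433538334624 -0.0010400440864658145
slot mean [ 0.6336648  -0.15106235  0.07086278]
[[-0.0089, -0.0551], [-0.0082, 0.0533], [0.0089, 0.054], [0.0081, -0.0522]]
hole [ 0.62147379 -0.12425295  0.06678662] 0.029442512796406296 -0.0010378773853194564
t 2.45 tcp [0.5519 0.0989 0.232 ] w 0.0877 F [-0.6   0.79 -0.25]
tool axes x,y,z [[-0.0005, -0.0001, -1.0], [-0.4382, 0.8989, 0.0001], [0.8989, 0.4382, -0.0005]]
delta tool [0.082  0.0099 0.0439]
y heading 115.99163882752259
 turn world-z -0.19 -> roll rad 0.0033
 turn world-z 179.81 -> roll rad -3.1382
```

```bash
python3 -m creep '{"jaw":[-1,-1,-1,-1,-1,-1,-1,-1,-1,-1],"translation":[[0.01,0.001,0.003],[0.013,0.002,0.005],[0.013,0.002,0.005],[0.012,0.002,0.004],[0.008,0.002,0.003],[0.004,0.001,0.002],[0,0,0],[0,0,0],[0,0,0],[0,0,0]],"roll":[0,0,0,0,0,0,0,0,0,0]}'
python3 - <<'E'
from plant import *
from h import *
s=get_state();T=tool(s);c=capture("wrist");cv2.imwrite("pics/w3.png",c["image"][:,:,::-1])
print(s["tcp_pos"],s["qd"]);s2=get_state();print(s2["tcp_pos"])
np.savez("w3.npz",T=T)
print(proj(c,[.587,.127,.106],T))
E
```

```text
time_s: 3.45
tcp_pos: [0.5674, 0.1183, 0.173]
eef_rot: [1.1, 89.9, 27.1]
contact_force: [0.1, 0.7, 0.5]
gripper_width: 0.0876
[0.56738527 0.11830761 0.17297445] [-0.08329818 -0.06439748 -0.08908521 -0.01369201 -0.00423509 -0.08822744]
[0.56733773 0.11829905 0.17286848]
(np.float64(275.4097671990357), np.float64(235.7780246742676))
```

View pics/w3.png

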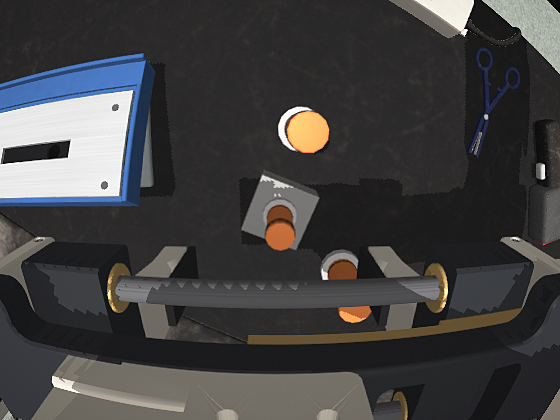

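```bash
python3 - <<'E'
import cv2
a=cv2.imread("pics/w3.png")
cv2.imwrite("pics/w3z.png",cv2.resize(a[170:260,225:335],None,fx=6,fy=6,interpolation=cv2.INTER_CUBIC))
b=a[130:180,0:80].astype(float)*2.5
cv2.imwrite("pics/w3s.png",cv2.resize(b.clip(0,255).astype('uint8'),None,fx=8,fy=8,interpolation=cv2.INTER_CUBIC))
E
```

```text
(no output)
```

View pics/w3z.png

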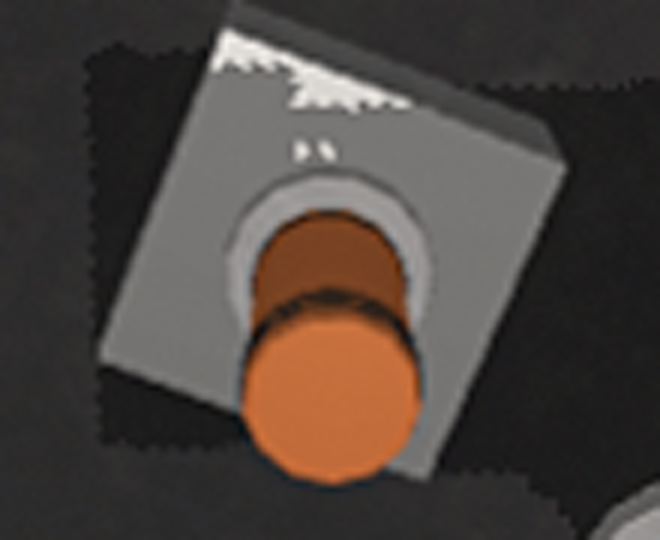

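View pics/w3s.png

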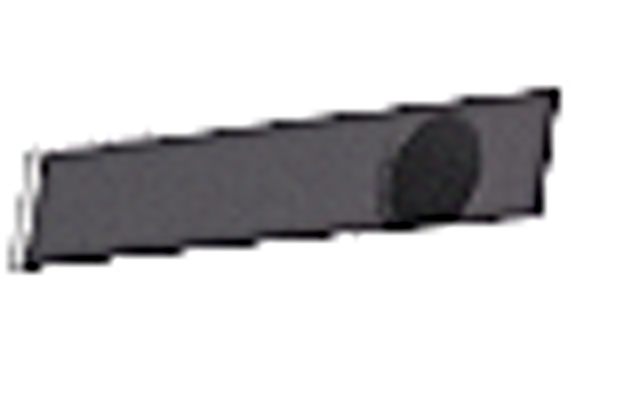

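```bash
sed -i 's/w2.npz/w3.npz/; s/(315,397,240,170,6)/(331,398,225,170,6)/; s/(302,290,240,170,6)/(328,273,225,170,6)/; s/P(\*p,240,170,6)/P(*p,225,170,6)/; s/\[(215,90),(500,203),(386,467),(105,367)\]/[(226,30),(566,168),(428,480),(100,357)]/; s/^q=.*/q=[(38,155),(556,92),(543,213),(30,265)]/; s/P(u,v,20,140,7)/P(u,v,0,130,8)/; s/pl(508,165/pl(435,168/' m.py; sed -i 's/P(\*(331/P((331/' m.py; python3 m.py
python3 - <<'E'
from plant import *
from h import *
s=get_state()
togo(s,[.586,.1285,.062],115.8)
E
```

```text
pin top [0.58548982 0.1303796  0.106     ]
collar [0.58560946 0.13042534 0.044     ]
holder [0.58596957 0.13109892 0.036     ]
slot mean [ 0.63237691 -0.14913643  0.07421925]
[[-0.0086, -0.0546], [-0.0083, 0.0525], [0.0084, 0.0536], [0.0086, -0.0515]]
hole [ 0.62044695 -0.122353    0.07024273] 0.02930561761511331 -0.000792921034619285
slot mean [ 0.63392952 -0.1518801   0.07081061]
[[-0.0087, -0.0552], [-0.0084, 0.0531], [0.0084, 0.0543], [0.0087, -0.0521]]
hole [ 0.62183984 -0.12474878  0.06683739] 0.029688353791020448 -0.0007847810400525535
t 3.55 tcp [0.5673 0.1183 0.1728] w 0.0878 F [-0.58 -0.3  -0.04]
tool axes x,y,z [[0.0007, 0.0004, -1.0], [-0.4391, 0.8984, 0.0001], [0.8984, 0.4391, 0.0008]]
delta tool [ 0.0228 -0.0008  0.0215]
y heading 116.04845222584507
 turn world-z -0.25 -> roll rad 0.0043
 turn world-z 179.75 -> roll rad -3.1373
t 3.55 tcp [0.5673 0.1183 0.1728] w 0.0878 F [-0.58 -0.3  -0.04]
tool axes x,y,z [[0.0007, 0.0004, -1.0], [-0.4391, 0.8984, 0.0001], [0.8984, 0.4391, 0.0008]]
delta tool [0.1108 0.001  0.0212]
y heading 116.04845222584507
 turn world-z -0.25 -> roll rad 0.0043
 turn world-z 179.75 -> roll rad -3.1373
```

```bash
python3 -m creep '{"jaw":[-1,-1,-1,-1,-1,-1,-1,-1,-1,-1],"translation":[[0.002,0.001,0.008],[0.006,0.0015,0.009],[0.012,0,0.0045],[0.018,0,0],[0.020,0,0],[0.020,0,0],[0.016,0,0],[0.010,0,0],[0.005,0,0],[0.002,0,0]],"roll":[0,0,0,0,0,0,0,0,0,0]}'
python3 - <<'E'
from plant import *
from h import *
s=get_state();togo(s,[.5857,.130,.062],115.8)
c=capture("wrist");cv2.imwrite("pics/w4.png",c["image"][:,:,::-1]);c=capture("side");cv2.imwrite("pics/s4.png",cv2.resize(c["image"][155:295,200:330,::-1],None,fx=4,fy=4,interpolation=cv2.INTER_CUBIC))
E
```

```text
time_s: 4.55
tcp_pos: [0.5854, 0.13, 0.0607]
eef_rot: [-169.9, 89.9, -143.8]
contact_force: [-0.6, -0.9, -1.2]
gripper_width: 0.0877
t 4.55 tcp [0.5854 0.13   0.0607] w 0.0877 F [-0.56 -0.86 -1.19]
tool axes x,y,z [[-0.0007, -0.0005, -1.0], [-0.4394, 0.8983, -0.0002], [0.8983, 0.4394, -0.0009]]
delta tool [-0.0013 -0.0001  0.0003]
y heading 116.0644185326979
 turn world-z -0.26 -> roll rad 0.0046
 turn world-z 179.74 -> roll rad -3.137
```

View pics/w4.png

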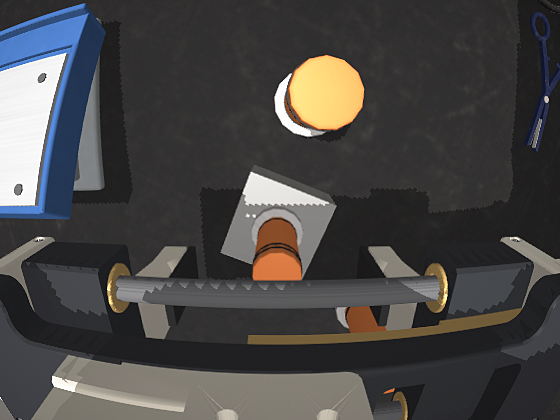

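View pics/s4.png

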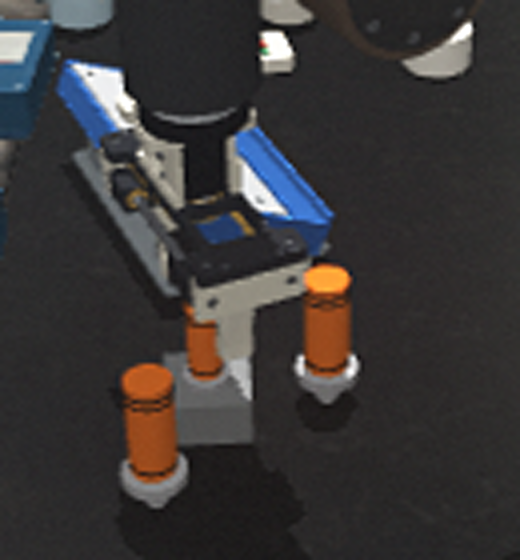

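```bash
python3 -m creep '{"jaw":[1,1,1,1,1,1,1,1,1,1],"translation":[[0,0,0],[0,0,0],[0,0,0],[0,0,0],[0,0,0],[0,0,0],[0,0,0],[0,0,0],[0,0,0],[0,0,0]],"roll":[0,0,0,0,0,0,0,0,0,0]}' 15
```

```text
time_s: 5.65
tcp_pos: [0.5854, 0.13, 0.0614]
eef_rot: [-114.7, 90.0, -88.6]
contact_force: [0.1, -0.8, 0.5]
gripper_width: 0.0254
```

```bash
python3 -m creep '{"jaw":[1,1,1,1,1,1,1,1,1,1],"translation":[[-0.003,0,0],[-0.0035,0,0],[0,0,-0.002],[0,0,-0.003],[0,0,-0.003],[0,0,-0.003],[0,0,-0.003],[0,0,-0.003],[0,0,-0.003],[0,0,-0.0035]],"roll":[0,0,0,0,0,0,0,0,0,0]}' 10
python3 - <<'E'
from plant import *
from h import *
s=get_state();togo(s,[.5857,.130,.062],115.8);print(s["moment"])
c=capture("wrist");cv2.imwrite("pics/w5.png",c["image"][:,:,::-1]);c=capture("side");cv2.imwrite("pics/s5.png",cv2.resize(c["image"][200:290,215:305,::-1],None,fx=6,fy=6,interpolation=cv2.INTER_CUBIC))
E
```

```text
time_s: 6.65
tcp_pos: [0.5641, 0.1196, 0.0678]
eef_rot: [-20.5, 90.0, 5.6]
contact_force: [0.3, -0.2, -1.5]
gripper_width: 0.0255
t 6.65 tcp [0.5641 0.1196 0.0678] w 0.0255 F [ 0.27 -0.25 -1.47]
tool axes x,y,z [[0.0001, 0.0, -1.0], [-0.4393, 0.8984, -0.0], [0.8984, 0.4393, 0.0001]]
delta tool [ 0.0059 -0.0001  0.024 ]
y heading 116.05773363376488
 turn world-z -0.26 -> roll rad 0.0045
 turn world-z 179.74 -> roll rad -3.1371
[ 0.19203645 -0.42834122 -0.03262341]
```

View pics/w5.png

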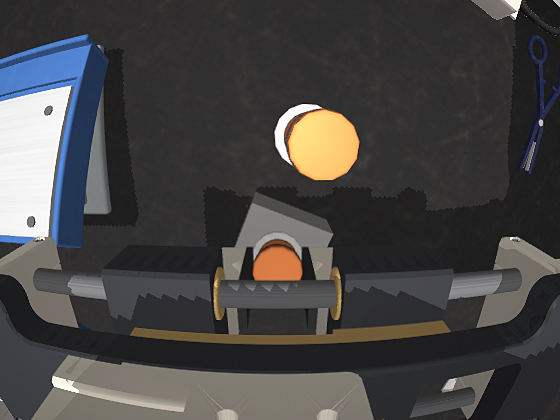

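View pics/s5.png

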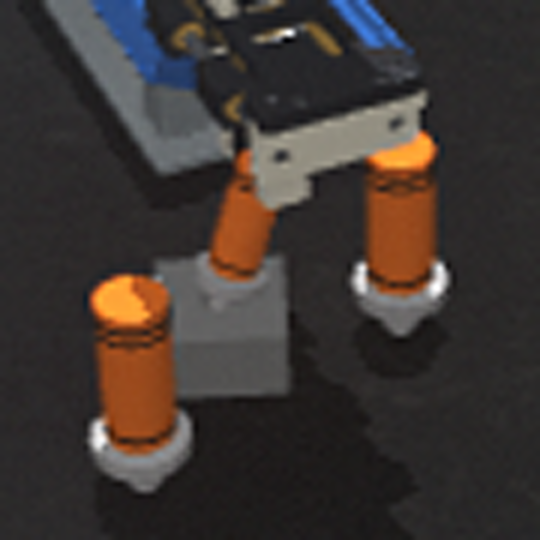

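```bash
python3 -m creep '{"jaw":[1,1,1,1,1,1,1,1,1,1],"translation":[[-0.002,0,0],[-0.006,0,0],[-0.012,0,0],[-0.02,0,0],[-0.025,0,0],[-0.025,-0.01,-0.004],[-0.022,-0.02,-0.008],[-0.01,-0.026,-0.01],[0,-0.03,-0.012],[0,-0.03,-0.012]],"roll":[0,0,0,0,0,0,0,0,0,0]}' 25 && python3 -m creep '{"jaw":[1,1,1,1,1,1,1,1,1,1],"translation":[[0,-0.03,-0.012],[0,-0.03,-0.012],[0,-0.03,-0.012],[0,-0.026,-0.01],[0,-0.02,-0.008],[0,-0.012,-0.005],[0,-0.006,-0.002],[0,-0.0015,0],[0,0,0],[0,0,0]],"roll":[0,0,0,0,0,0,0,0,0,0]}'
python3 - <<'E'
from plant import *
from h import *
s=get_state();togo(s,[.632,-.149,.15],115.8);print(s["qd"].round(1))
c=capture("wrist");np.savez("w6.npz",T=tool(s));cv2.imwrite("pics/w6.png",c["image"][:,:,::-1]);c=capture("side");cv2.imwrite("pics/s6.png",cv2.resize(c["image"][130:250,180:320,::-1],None,fx=5,fy=5,interpolation=cv2.INTER_CUBIC))
E
```

```text
time_s: 7.75
tcp_pos: [0.574, -0.0056, 0.1916]
eef_rot: [-7.4, 89.9, 18.7]
contact_force: [0.8, 0.2, -2.0]
gripper_width: 0.0247
time_s: 8.75
tcp_pos: [0.5875, -0.1704, 0.19]
eef_rot: [48.6, 90.0, 74.7]
contact_force: [0.3, -0.0, -1.3]
gripper_width: 0.0248
t 8.75 tcp [ 0.5875 -0.1704  0.19  ] w 0.0248 F [ 0.33 -0.03 -1.32]
tool axes x,y,z [[0.0, 0.0001, -1.0], [-0.44, 0.898, 0.0001], [0.898, 0.44, 0.0001]]
delta tool [ 0.04   -0.0004  0.0494]
y heading 116.10604702507312
 turn world-z -0.31 -> roll rad 0.0053
 turn world-z 179.69 -> roll rad -3.1363
[ 0.1 -0.1 -0.   0.   0.  -0.1]
```

View pics/w6.png

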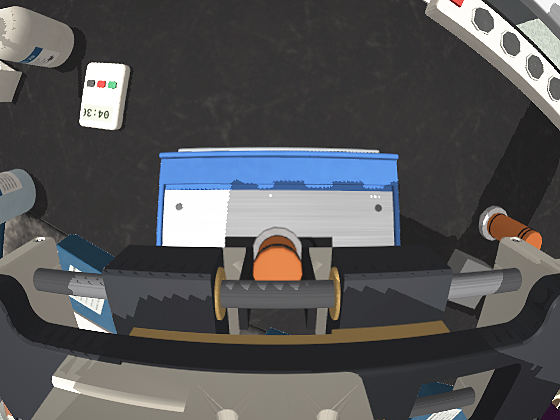

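View pics/s6.png

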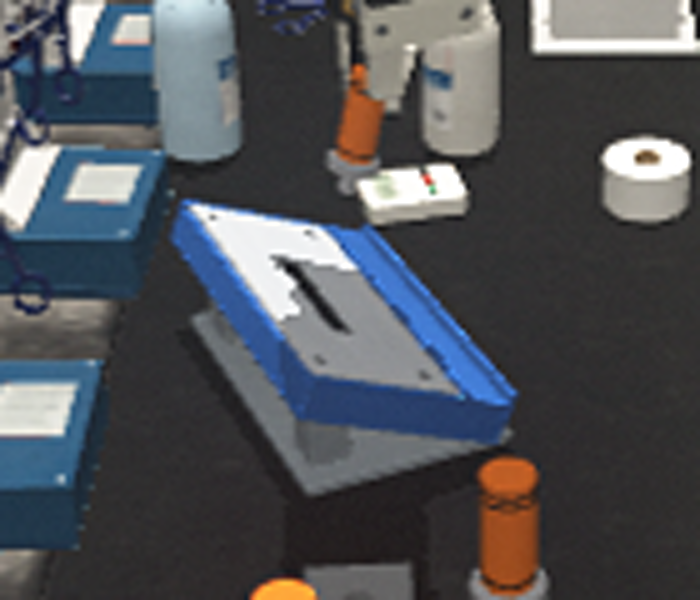

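```bash
python3 - <<'E'
from plant import *
import cv2
a=cv2.imread("pics/w6.png")
cv2.imwrite("pics/w6z.png",cv2.resize(a[220:290,235:325],None,fx=8,fy=8,interpolation=cv2.INTER_CUBIC))
c=capture("side");cv2.imwrite("pics/s6z.png",cv2.resize(c["image"][130:175,235:285,::-1],None,fx=12,fy=12,interpolation=cv2.INTER_CUBIC))
E
```

```text
(no output)
```

View pics/w6z.png

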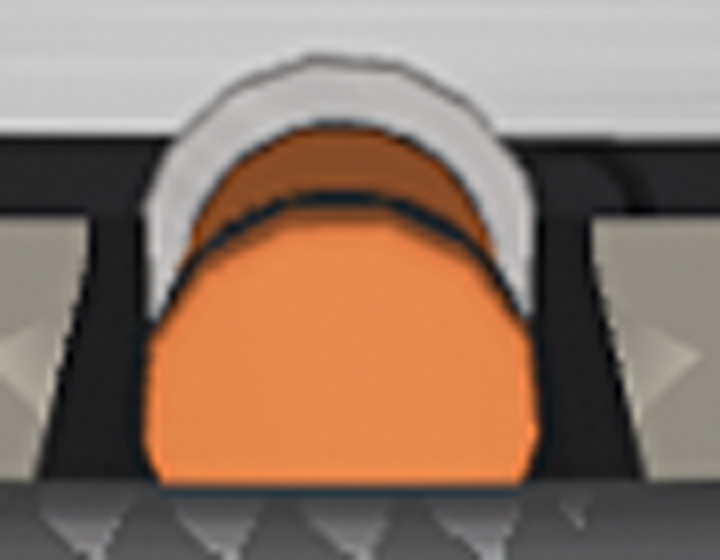

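View pics/s6z.png

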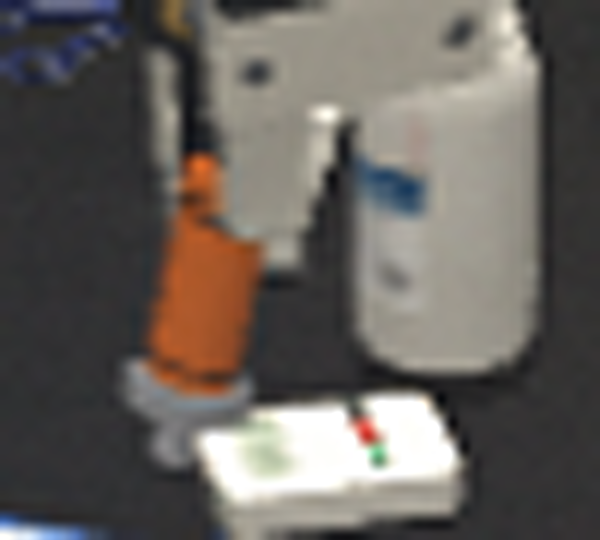

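```bash
cat > tilt.py <<'E'
from plant import *
from h import *
def tilt(lines,crop,k,tcp,Mt):
    c=capture("side")
    y=Mt[:,1]
    for (a,b) in lines:
        pts=[]
        for (u,v) in (a,b):
            o,d=ray(c,crop[0]+(u+.5)/k-.5,crop[1]+(v+.5)/k-.5)
            p=o+d*(((tcp-o)@y)/(d@y));pts.append(Mt.T@(p-tcp))
        q=pts[1]-pts[0]  # from low to high
        print(np.round(pts,4).tolist(),"tilt to -z:",np.degrees(np.arctan2(-q[2],-q[0])).round(1))
E
python3 - <<'E'
from tilt import *
T=np.load("w6.npz")["T"];M=T[:3,:3]
print("s6");tilt([((150,370),(180,200)),((245,385),(262,245)),((170,460),(205,165))],(235,130),12,T[:3,3],M)
print("s5");tilt([((212,255),(240,155)),((258,270),(278,205))],(215,200),6,np.array([.5641,.1196,.0678]),M)
print("s4 vertical check");tilt([((190,365),(190,310)),((222,365),(218,320))],(200,155),4,np.array([.5854,.13,.0607]),M)
E
```

```text
s6
[[0.0121, -0.0, 0.0251], [-0.037, -0.0, 0.0138]] tilt to -z: 12.9
[[0.0234, -0.0, -0.0031], [-0.0184, -0.0, -0.0098]] tilt to -z: 9.2
[[0.0415, -0.0, 0.0205], [-0.0458, -0.0, 0.006]] tilt to -z: 9.4
s5
[[0.0052, 0.0, 0.0263], [-0.0496, 0.0, 0.0093]] tilt to -z: 17.2
[[0.023, 0.0, 0.0025], [-0.0134, 0.0, -0.0094]] tilt to -z: 18.1
s4 vertical check
[[0.0091, 0.0, 0.0119], [-0.0406, 0.0, 0.0094]] tilt to -z: 2.9
[[0.018, 0.0, -0.0132], [-0.0245, 0.0, -0.0117]] tilt to -z: -2.0
```

```bash
python3 - <<'E'
from plant import *
from h import *
from scipy.optimize import brentq
T=np.load("w6.npz")["T"];c=capture("wrist");a=cv2.imread("pics/w6.png",0).astype(float)
cs=[]
for (u,v) in[(179,207),(378,208)]:
    w=a[v-6:v+7,u-6:u+7];m=np.clip(np.median(w)-25-w,0,None);yy,xx=np.mgrid[v-6:v+7,u-6:u+7];cs.append(((m*xx).sum()/m.sum(),(m*yy).sum()/m.sum()))
print(cs)
f=lambda z:np.linalg.norm(onz(c,*cs[0],z,T)-onz(c,*cs[1],z,T))-L
for L in(.209,.2106,.212):
    z=brentq(f,0,.15);m=(onz(c,*cs[0],z,T)+onz(c,*cs[1],z,T))/2
    M=T[:3,:3];print(L,"mid",m,"tool",M.T@(m-T[:3,3]))
for z in(.058,.06,.062):
    m=(onz(c,*cs[0],z,T)+onz(c,*cs[1],z,T))/2
    sl=m+M@np.array([-.0398*np.sin(np.radians(24)),0,.0398*np.cos(np.radians(24))]);print(z,"slot",sl,"tool",M.T@(sl-T[:3,3]))
E
```

```text
[(np.float64(178.68960826985855), np.float64(206.1403699673558)), (np.float64(377.9283887468031), np.float64(207.51854219948848))]
0.209 mid [ 0.59704132 -0.16336299  0.06428696] tool [0.12567538 0.0020889  0.01166284]
0.2106 mid [ 0.59763284 -0.16305972  0.06184664] tool [0.12811577 0.00210067 0.01232723]
0.212 mid [ 0.59815043 -0.16279437  0.05971135] tool [0.13025111 0.00211098 0.01290858]
0.058 slot [ 0.63121443 -0.14658469  0.07419156] tool [0.11577439 0.00211923 0.04973361]
0.06 slot [ 0.63072964 -0.14683323  0.07619156] tool [0.11377434 0.00210958 0.0491891 ]
0.062 slot [ 0.63024485 -0.14708178  0.07819156] tool [0.11177428 0.00209993 0.04864459]
```

```bash
python3 -m creep '{"jaw":[1,1,1,1,1,1,1,1,1,1],"translation":[[0.003,0,0.004],[0.006,0,0.008],[0.010,0,0.009],[0.012,0,0.007],[0.012,0,0.003],[0.010,0,0],[0.006,0,0],[0.003,0,0],[0,0,0],[0,0,0]],"roll":[0,0,0,0,0,0,0,0,0,0]}'
python3 - <<'E'
from plant import *
from h import *
s=get_state();togo(s,[.632,-.149,.15],115.8);print(s["qd"].round(1))
c=capture("side");cv2.imwrite("pics/s7.png",cv2.resize(c["image"][130:230,200:300,::-1],None,fx=6,fy=6,interpolation=cv2.INTER_CUBIC))
c=capture("top");cv2.imwrite("pics/t7.png",cv2.resize(c["image"][125:225,285:405,::-1],None,fx=6,fy=6,interpolation=cv2.INTER_CUBIC))
E
```

```text
time_s: 10.1
tcp_pos: [0.6155, -0.1578, 0.1284]
eef_rot: [-35.3, 90.0, -9.3]
contact_force: [0.2, -0.9, -0.7]
gripper_width: 0.0251
t 10.1 tcp [ 0.6155 -0.1578  0.1284] w 0.0251 F [ 0.18 -0.89 -0.68]
tool axes x,y,z [[0.0008, -0.0001, -1.0], [-0.4392, 0.8984, -0.0005], [0.8984, 0.4392, 0.0007]]
delta tool [-0.0215  0.0006  0.0187]
y heading 116.05328186009774
 turn world-z -0.25 -> roll rad 0.0044
 turn world-z 179.75 -> roll rad -3.1372
[ 0.1 -0.3  0.3 -0.  -0.   0.1]
```

View pics/s7.png

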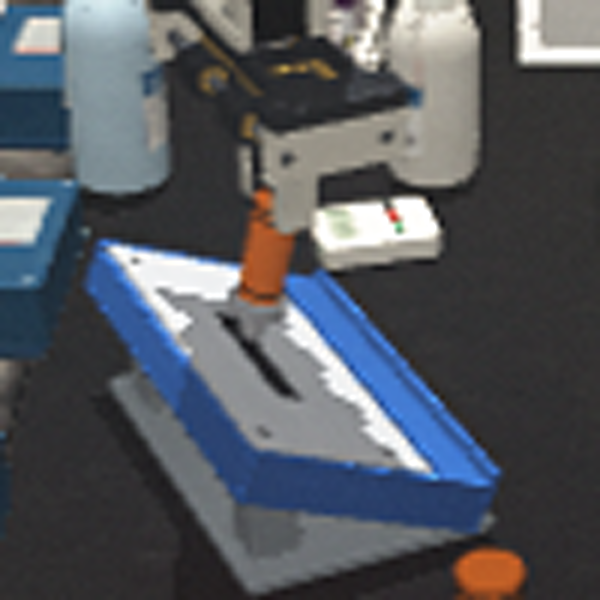

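View pics/t7.png

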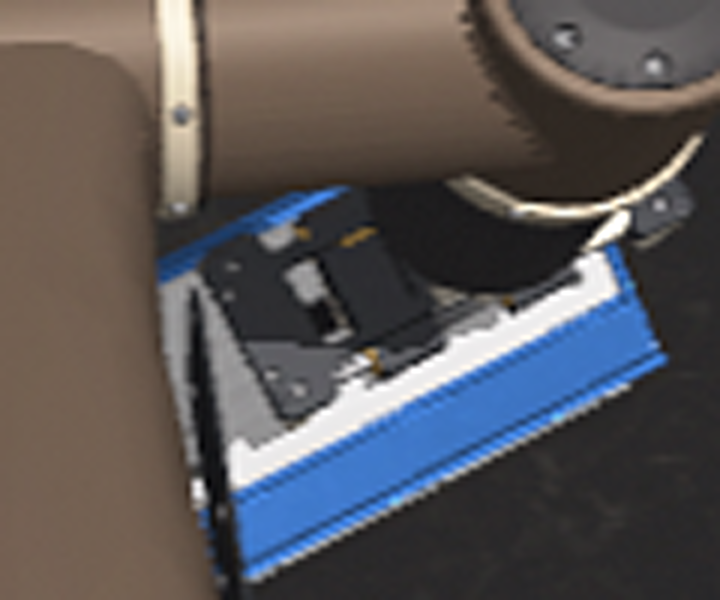

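```bash
python3 - <<'E'
from plant import *
from h import *
s=get_state();T=tool(s);c=capture("side")
g=lambda p:tuple(np.round([(proj(c,p)[0]+.5-200)*6,(proj(c,p)[1]+.5-130)*6],0))
X=lambda *t:(T@np.array([*t,1]))[:3]
print("tip pred",X(.042,0,.018),g(X(.042,0,.018)))
print("collar pred",g(X(.042-.018*.978,0,.018-.018*.21)))
print("TCP",g(X(0,0,0)))
o,d=ray(c,200+258/6-.5,130+345/6-.5);y=T[:3,1];p=o+d*(((T[:3,3]-o)@y)/(d@y));print("tip seen in tool",T[:3,:3].T@(p-T[:3,3]))
for n in [(.631,-.1503,.0735),(.6307,-.1468,.0762),(.6312,-.1466,.0742),(.6324,-.149,.0742)]: print("slot c",g(np.array(n)))
togo(s,[.6310,-.1475,.075],115.8)
cv2.imwrite("pics/s7z.png",cv2.resize(c["image"][170:205,230:260,::-1],None,fx=18,fy=18,interpolation=cv2.INTER_CUBIC))
E
```

```text
tip pred [ 0.63181844 -0.14981534  0.08660557] (np.float64(253.0), np.float64(336.0))
collar pred (np.float64(258.0), np.float64(308.0))
TCP (np.float64(279.0), np.float64(265.0))
tip seen in tool [ 4.88578112e-02 -2.08561386e-16  1.55758189e-02]
slot c (np.float64(256.0), np.float64(355.0))
slot c (np.float64(256.0), np.float64(354.0))
slot c (np.float64(255.0), np.float64(357.0))
slot c (np.float64(253.0), np.float64(355.0))
t 10.2 tcp [ 0.6156 -0.1577  0.1286] w 0.0247 F [ 0.51 -0.37 -0.67]
tool axes x,y,z [[0.0012, -0.0001, -1.0], [-0.4392, 0.8984, -0.0006], [0.8984, 0.4392, 0.0011]]
delta tool [0.0536 0.0024 0.0183]
y heading 116.05461319342052
 turn world-z -0.25 -> roll rad 0.0044
 turn world-z 179.75 -> roll rad -3.1371
```

View pics/s7z.png

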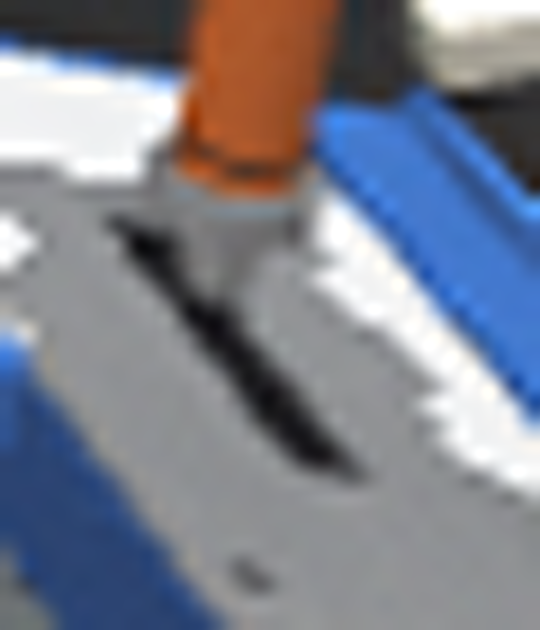

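```bash
python3 - <<'E'
from plant import *
from h import *
c=capture("wrist");cv2.imwrite("pics/w7.png",c["image"][:,:,::-1])
E
```

```text
(no output)
```

View pics/w7.png

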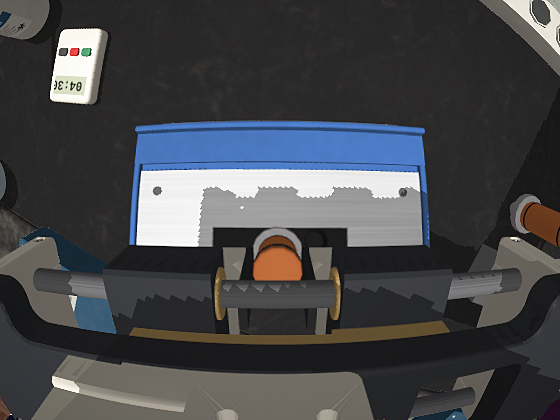

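```bash
python3 - <<'E'
import cv2
a=cv2.imread("pics/w7.png")[215:275,205:355].astype(float)*2.2
cv2.imwrite("pics/w7z.png",cv2.resize(a.clip(0,255).astype('uint8'),None,fx=5,fy=5,interpolation=cv2.INTER_CUBIC))
E
```

```text
(no output)
```

View pics/w7z.png

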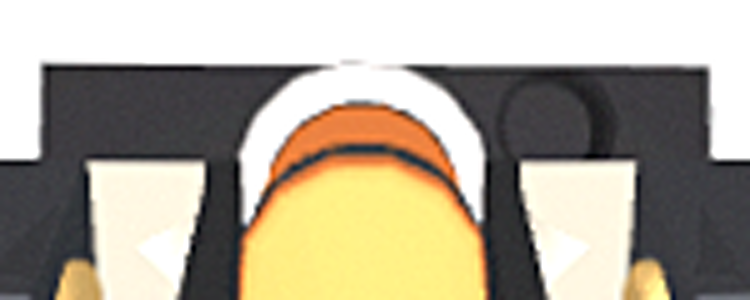

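```bash
python3 - <<'E'
from plant import *
from h import *
from scipy.optimize import brentq
s=get_state();T=tool(s);c=capture("wrist")
def pt(u,v,X):
    o,d=ray(c,u,v,np.eye(4));return o+d*(X-o[0])/d[0]
for L in(.109,.110,.111):
    X=brentq(lambda X:pt(347.2,228.4,X)[1]-pt(213,228.1,X)[1]-L,.02,.1)
    a=pt(213,228.1,X);b=pt(347.2,228.4,X);m=(a+b)/2
    t=np.radians(24);cen=m+.010*np.array([-np.sin(t),0,np.cos(t)]);fl=cen+.004*np.array([np.cos(t),0,np.sin(t)])
    print(L,"edge",a.round(4),b.round(4),"centre",cen.round(4),"floor",fl.round(4),"world",(T@np.r_[cen,1])[:3].round(4))
    h=[pt(315.6,238.6,fl[0]+dx) for dx in (0,)];print(" hole",np.round(h,4))
# handle top & collar
for n,u,v in[("top",277.4,215+(147+ .93*124)/5),("collar",277.4,215+(66+.93*122)/5)]:
    o,d=ray(c,u,v,np.eye(4));print(n,v,np.degrees(np.arctan2(d[2],d[0])))
E
```

```text
0.109 edge [ 0.0531 -0.0513  0.0098] [0.0531 0.0577 0.0101] centre [0.049  0.0032 0.0191] floor [0.0527 0.0032 0.0207] world [ 0.6313 -0.1464  0.0794]
 hole [[0.0527 0.0319 0.0186]]
0.11 edge [ 0.0553 -0.0518  0.0106] [0.0553 0.0582 0.0109] centre [0.0513 0.0032 0.0199] floor [0.0549 0.0032 0.0215] world [ 0.632  -0.146   0.0772]
 hole [[0.0549 0.0322 0.0195]]
0.111 edge [ 0.0576 -0.0523  0.0114] [0.0576 0.0587 0.0117] centre [0.0535 0.0032 0.0207] floor [0.0572 0.0032 0.0223] world [ 0.6327 -0.1457  0.0749]
 hole [[0.0572 0.0325 0.0203]]
top 267.464 25.937009139786987
collar 250.892 23.01717924644739
```

```bash
python3 -m creep '{"jaw":[1,1,1,1,1,1,1,1,1,1],"translation":[[0.002,0,0.001],[0.002,0,0.001],[0.002,0,0],[0.001,0,0],[0.001,0,0],[0.001,0,0],[0.001,0,0],[0.001,0,0],[0,0,0],[0,0,0]],"roll":[0,0,0,0,0,0,0,0,0,0]}'
python3 - <<'E'
from plant import *
from h import *
s=get_state();togo(s,[.6310,-.1475,.075]);print(s["moment"])
c=capture("side");cv2.imwrite("pics/s8z.png",cv2.resize(c["image"][150:210,225:275,::-1],None,fx=10,fy=10,interpolation=cv2.INTER_CUBIC))
c=capture("wrist");cv2.imwrite("pics/w8z.png",cv2.resize((c["image"][215:275,205:355,::-1]*2.2).clip(0,255).astype('uint8'),None,fx=5,fy=5,interpolation=cv2.INTER_CUBIC))
E
```

```text
time_s: 11.35
tcp_pos: [0.6171, -0.1568, 0.1171]
eef_rot: [-43.0, 90.0, -16.9]
contact_force: [-1.3, -0.2, 0.2]
gripper_width: 0.0244
t 11.35 tcp [ 0.6171 -0.1568  0.1171] w 0.0244 F [-1.26 -0.22  0.2 ]
tool axes x,y,z [[0.0002, -0.0001, -1.0], [-0.4393, 0.8984, -0.0002], [0.8984, 0.4393, 0.0002]]
delta tool [0.0421 0.0022 0.0165]
y heading 116.0576058571675
[-0.03742633  0.15025334  0.01517355]
```

View pics/s8z.png

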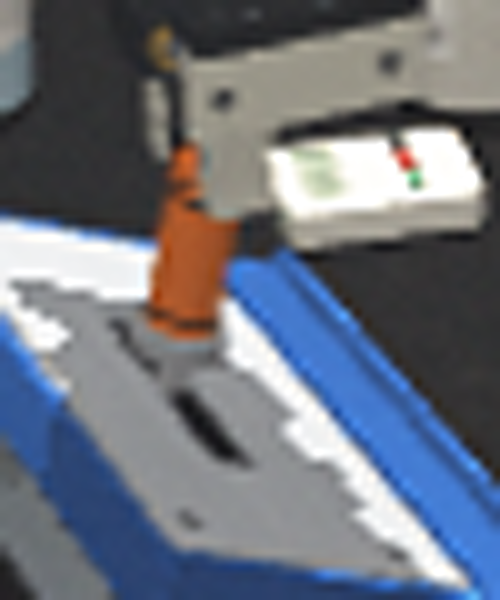

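View pics/w8z.png

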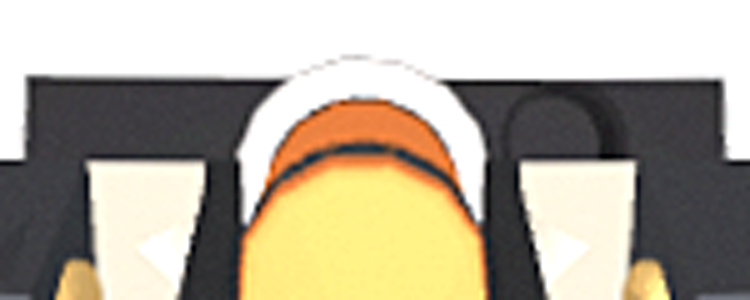

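```bash
python3 -m creep '{"jaw":[1,1,1,1,1,1,1,1,1,1],"translation":[[0.001,0,0],[0.0005,0,-0.002],[0.0005,0,-0.002],[0.0005,0,-0.002],[0.0005,0,-0.002],[0.0006,0,-0.002],[0.0006,0,-0.002],[0.0006,0,-0.002],[0.0006,0,-0.002],[0.0006,0,-0.002]],"roll":[0,0,0,0,0,0,0,0,0,0]}' 8
python3 - <<'E'
from plant import *
from h import *
s=get_state();togo(s,[.6310,-.1475,.075]);print(s["moment"])
c=capture("side");cv2.imwrite("pics/s9z.png",cv2.resize(c["image"][150:210,225:275,::-1],None,fx=10,fy=10,interpolation=cv2.INTER_CUBIC))
c=capture("wrist");cv2.imwrite("pics/w9z.png",cv2.resize((c["image"][215:275,205:355,::-1]*2.2).clip(0,255).astype('uint8'),None,fx=5,fy=5,interpolation=cv2.INTER_CUBIC))
E
```

```text
time_s: 12.45
tcp_pos: [0.6007, -0.1646, 0.1107]
eef_rot: [115.5, 90.0, 141.6]
contact_force: [0.0, -0.0, -0.3]
gripper_width: 0.0253
t 12.45 tcp [ 0.6007 -0.1646  0.1107] w 0.0253 F [ 0.03 -0.05 -0.28]
tool axes x,y,z [[-0.0001, 0.0001, -1.0], [-0.4393, 0.8983, 0.0001], [0.8983, 0.4393, -0.0]]
delta tool [0.0357 0.0021 0.0347]
y heading 116.05886518472288
[ 0.12930916 -0.36186275 -0.01003315]
```

View pics/s9z.png

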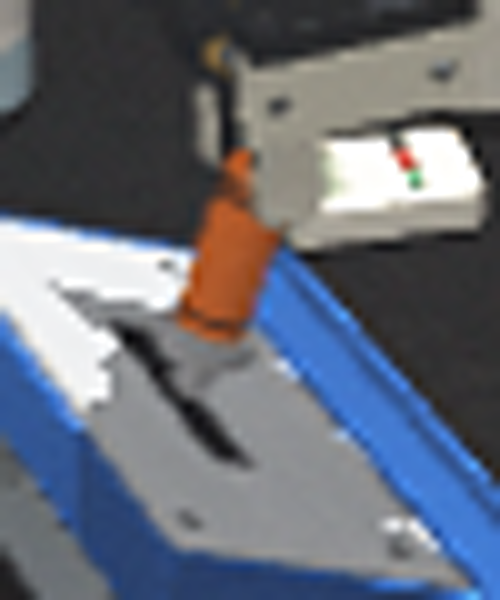

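View pics/w9z.png

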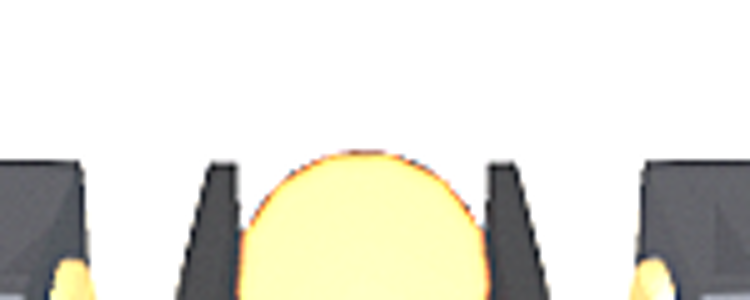

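```bash
python3 - <<'E'
from tilt import *
s=get_state();T=tool(s);M=T[:3,:3]
tilt([((180,318),(212,195)),((240,338),(280,235)),((190,395),(228,265))],(225,150),10,T[:3,3],M)
c=capture("side")
a=c["image"][150:210,225:275,::-1]
cv2.imwrite("pics/s10z.png",cv2.resize((a[20:50,5:40]*1.6).clip(0,255).astype('uint8'),None,fx=18,fy=18,interpolation=cv2.INTER_CUBIC))
c=capture("wrist");cv2.imwrite("pics/w10.png",c["image"][:,:,::-1])
E
```

```text
[[0.0086, 0.0, 0.0308], [-0.0356, -0.0, 0.0167]] tilt to -z: 17.7
[[0.0221, 0.0, 0.0093], [-0.0143, 0.0, -0.0072]] tilt to -z: 24.4
[[0.0399, 0.0, 0.0288], [-0.0075, 0.0, 0.0123]] tilt to -z: 19.3
```

View pics/s10z.png

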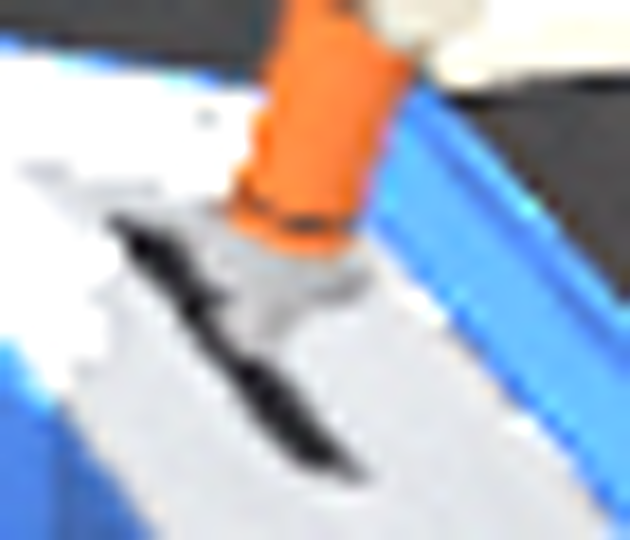

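View pics/w10.png

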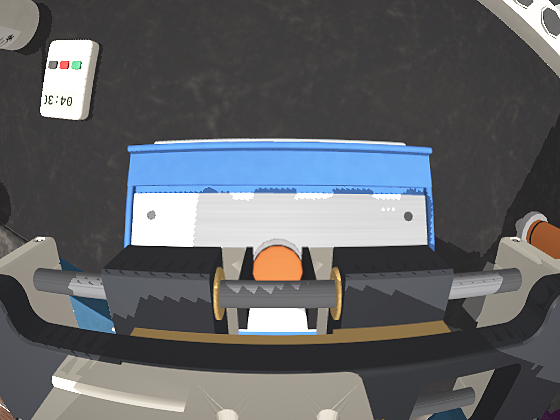

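```bash
python3 - <<'E'
import cv2
a=cv2.imread("pics/w10.png")[225:290,235:325]
cv2.imwrite("pics/w10z.png",cv2.resize(a,None,fx=8,fy=8,interpolation=cv2.INTER_CUBIC))
E
```

```text
(no output)
```

View pics/w10z.png

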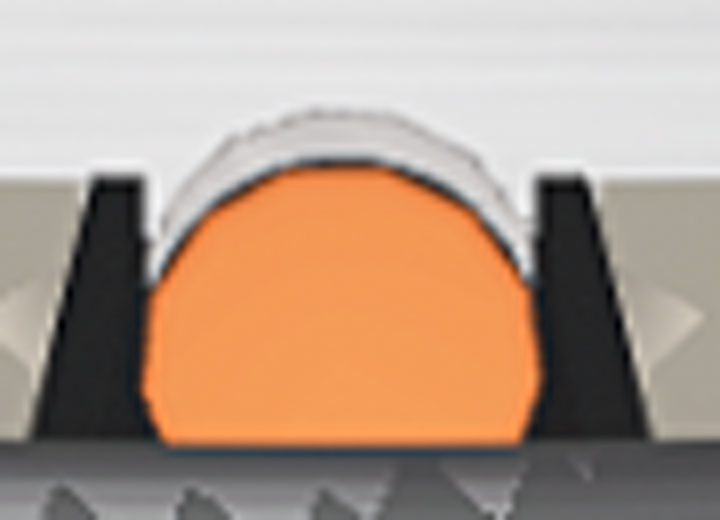

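```bash
python3 -m creep '{"jaw":[1,1,1,1,1,1,1,1,1,1],"translation":[[-0.0005,0,0.001],[-0.0005,0,0.0015],[-0.0005,0,0.0015],[0.001,0,0.001],[0.001,0,0],[0.001,0,0],[0.001,0,0],[0.001,0,0],[0.001,0,0],[0.0005,0,0]],"roll":[0,0,0,0,0,0,0,0,0,0]}' 15
python3 - <<'E'
from plant import *
from h import *
s=get_state();togo(s,[.6310,-.1475,.075]);print(s["moment"])
c=capture("side");cv2.imwrite("pics/s11z.png",cv2.resize((c["image"][155:205,225:275,::-1]*1.4).clip(0,255).astype('uint8'),None,fx=12,fy=12,interpolation=cv2.INTER_CUBIC))
c=capture("wrist");cv2.imwrite("pics/w11z.png",cv2.resize(c["image"][215:290,235:325,::-1],None,fx=8,fy=8,interpolation=cv2.INTER_CUBIC))
E
```

```text
time_s: 13.7
tcp_pos: [0.6055, -0.1625, 0.1059]
eef_rot: [-50.9, 90.0, -24.8]
contact_force: [-1.6, -0.4, 2.8]
gripper_width: 0.0253
t 13.7 tcp [ 0.6055 -0.1625  0.1059] w 0.0253 F [-1.55 -0.42  2.76]
tool axes x,y,z [[0.0002, -0.0001, -1.0], [-0.4393, 0.8983, -0.0002], [0.8983, 0.4393, 0.0001]]
delta tool [0.0309 0.0023 0.0295]
y heading 116.05842059752464
[-0.01385065  0.17329176  0.05450689]
```

View pics/s11z.png

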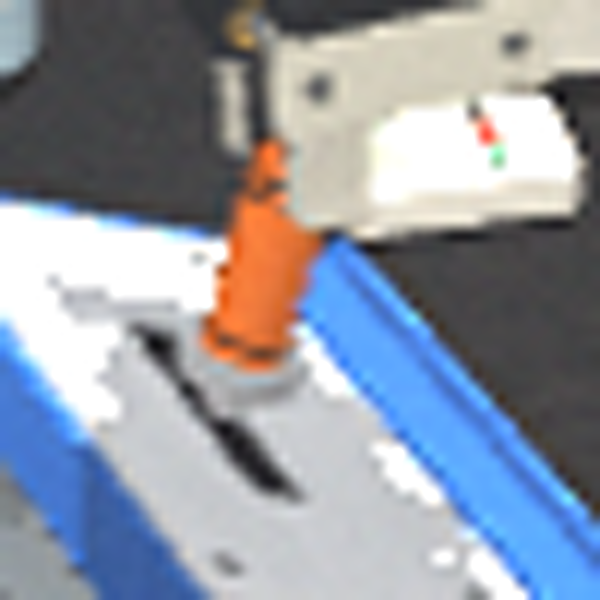

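View pics/w11z.png

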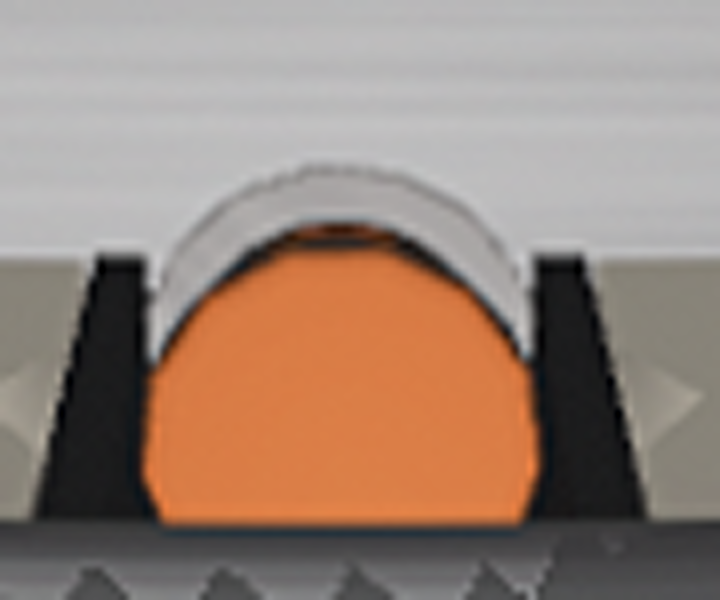

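```bash
python3 -m creep '{"jaw":[1,1,1,1,1,1,1,1,1,1],"translation":[[0,0,-0.001],[0.0004,0,-0.0012],[0.0004,0,-0.0012],[0.0004,0,-0.0012],[0.0004,0,-0.0012],[0.0004,0,-0.0012],[0.0004,0,-0.0012],[0.0005,0,-0.0012],[0.0005,0,-0.0012],[0.0005,0,-0.0012]],"roll":[0,0,0,0,0,0,0,0,0,0]}' 8
cat > look.py <<'E'
import sys
from plant import *
from h import *
n=sys.argv[1]
s=get_state();togo(s,[.6310,-.1475,.075]);print(s["moment"])
c=capture("side");a=cv2.resize((c["image"][155:205,225:275,::-1]*1.4).clip(0,255).astype('uint8'),None,fx=8,fy=8,interpolation=cv2.INTER_CUBIC)
c=capture("wrist");b=cv2.resize(c["image"][215:265,235:325,::-1],None,fx=8,fy=8,interpolation=cv2.INTER_CUBIC)
im=np.zeros((800,720,3),np.uint8);im[:400,:400]=a;im[400:,:720]=b
im=im.copy();cv2.imwrite(f"pics/{n}.png",im[:800])
E
python3 look.py l12
```

```text
time_s: 14.8
tcp_pos: [0.5946, -0.1677, 0.1018]
eef_rot: [147.8, 90.0, 173.8]
contact_force: [-0.4, -0.4, 2.3]
gripper_width: 0.0253
t 14.8 tcp [ 0.5946 -0.1677  0.1018] w 0.0253 F [-0.4  -0.39  2.31]
tool axes x,y,z [[-0.0002, 0.0, -1.0], [-0.4392, 0.8984, 0.0001], [0.8984, 0.4392, -0.0002]]
delta tool [0.0268 0.0021 0.0416]
y heading 116.05506272872174
[-0.1744468   0.11242823  0.02987473]
```

View pics/l12.png

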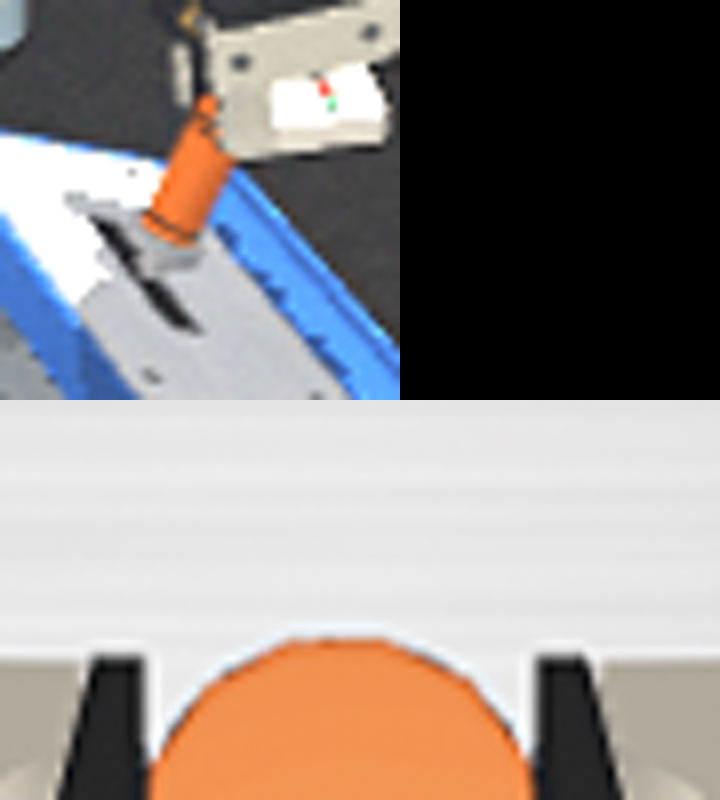

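```bash
python3 - <<'E'
from tilt import *
s=get_state();T=tool(s);M=T[:3,:3]
tilt([((145,213),(190,112)),((195,240),(232,160))],(225,155),8,T[:3,3],M)
# what a 24deg pin would look like: slope normal through board point
c=capture("side");x=M@np.array([-np.cos(np.radians(24)),0,-np.sin(np.radians(24))])
p=T[:3,3]+M@np.array([.03,0,.03])
for t in (18,24,30):
    x=M@np.array([-np.cos(np.radians(t)),0,-np.sin(np.radians(t))])
    a=np.array(proj(c,p+.02*x));b=np.array(proj(c,p+.07*x));d=b-a;print(t,"image dx/dy",d[0]/-d[1])
E
```

```text
[[-0.0007, 0.0, 0.0371], [-0.044, 0.0, 0.0142]] tilt to -z: 27.8
[[0.0185, 0.0, 0.015], [-0.0163, -0.0, -0.0038]] tilt to -z: 28.3
18 image dx/dy 0.2709356138102689
24 image dx/dy 0.3796561057521415
30 image dx/dy 0.4920483224076241
```

```bash
python3 -m creep '{"jaw":[1,1,1,1,1,1,1,1,1,1],"translation":[[0,0,0],[0,0,0],[0,0,0],[-0.0004,0,0.0009],[-0.0004,0,0.0009],[-0.0004,0,0.0009],[-0.0004,0,0.0009],[-0.0004,0,0.001],[0,0,0],[0,0,0]],"roll":[0,0,0,0,0,0,0,0,0,0]}' 15
python3 look.py l13
```

```text
time_s: 16.0
tcp_pos: [0.5988, -0.1656, 0.1039]
eef_rot: [154.5, 90.0, -179.5]
contact_force: [-2.7, -0.3, 2.3]
gripper_width: 0.025
t 16.0 tcp [ 0.5988 -0.1656  0.1039] w 0.025 F [-2.68 -0.26  2.32]
tool axes x,y,z [[-0.0003, -0.0, -1.0], [-0.4393, 0.8984, 0.0001], [0.8984, 0.4393, -0.0002]]
delta tool [0.0289 0.0021 0.0369]
y heading 116.05744381803886
[-0.20881882  0.41886409  0.0219478 ]
```

View pics/l13.png

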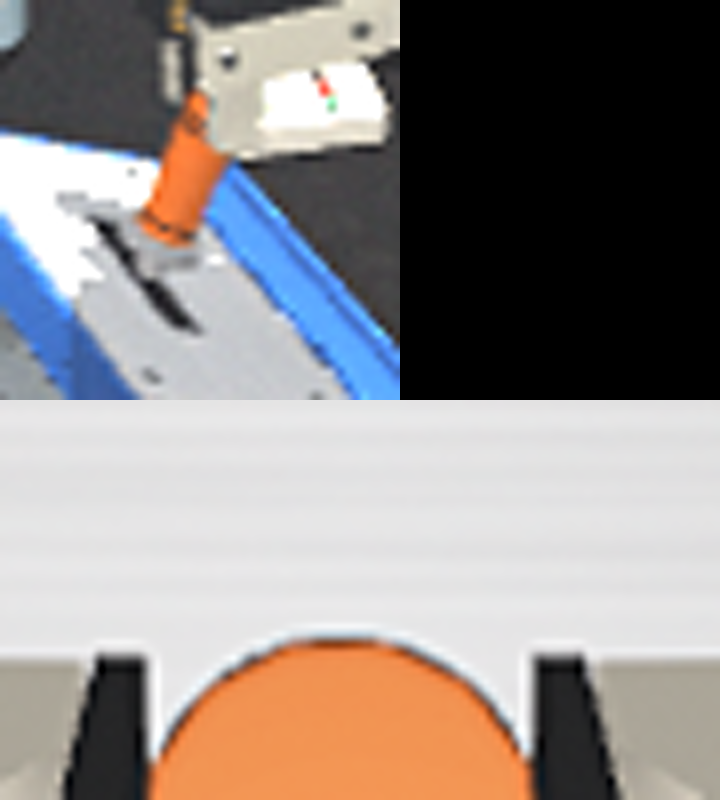

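```bash
python3 -m creep '{"jaw":[1,1,1,1,1,1,1,1,1,1],"translation":[[0,0.001,0],[0,0.002,0],[0,0.0025,0],[0,0.0025,0],[0,0.0025,0],[0,0.0025,0],[0,0.0025,0],[0,0.0025,0],[0,0.002,0],[0,0.001,0]],"roll":[0,0,0,0,0,0,0,0,0,0]}' 15
python3 look.py l14
```

```text
time_s: 17.1
tcp_pos: [0.5896, -0.1465, 0.104]
eef_rot: [-6.7, 90.0, 19.3]
contact_force: [-0.7, -3.2, 3.2]
gripper_width: 0.0254
t 17.1 tcp [ 0.5896 -0.1465  0.104 ] w 0.0254 F [-0.66 -3.24  3.17]
tool axes x,y,z [[0.0, 0.0, -1.0], [-0.4394, 0.8983, -0.0], [0.8983, 0.4394, 0.0001]]
delta tool [ 0.029  -0.0191  0.0367]
y heading 116.06401976465139
[-1.00097377 -0.06738537 -0.12307857]
```

View pics/l14.png

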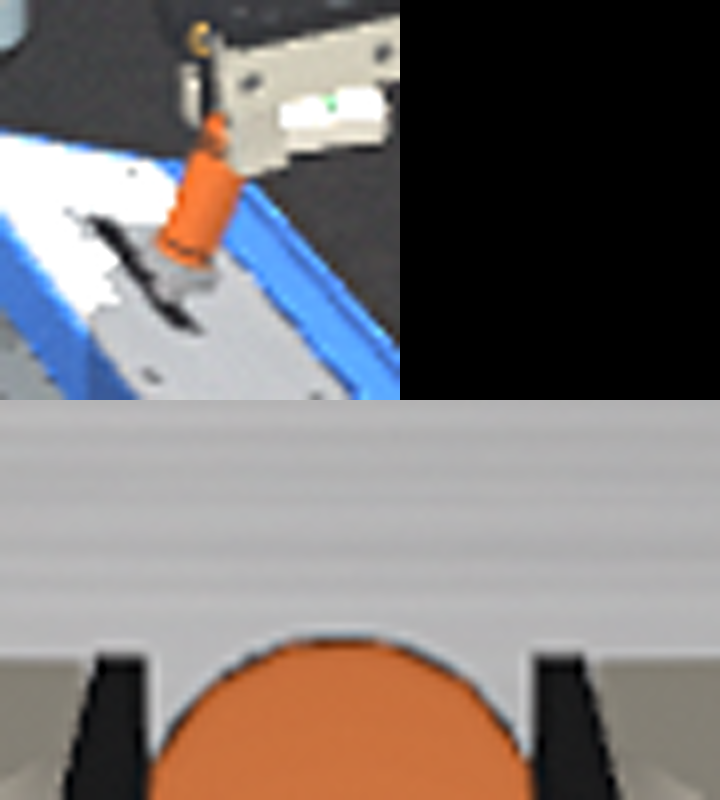

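```bash
python3 -m creep '{"jaw":[1,1,1,1,1,1,1,1,1,1],"translation":[[0,0.001,0],[0,0.001,0],[0,0.001,0],[0,0.001,0],[0,0.001,0],[0,0.001,0],[0,0.0005,0],[0,0.0005,0],[0,0.0005,0],[0,0.0005,0]],"roll":[0,0,0,0,0,0,0,0,0,0]}' 15
python3 look.py l15
```

```text
time_s: 18.2
tcp_pos: [0.586, -0.1389, 0.1034]
eef_rot: [95.0, 89.9, 121.0]
contact_force: [0.2, 1.2, -1.8]
gripper_width: 0.0256
t 18.2 tcp [ 0.586  -0.1389  0.1034] w 0.0256 F [ 0.21  1.15 -1.82]
tool axes x,y,z [[-0.0005, 0.0008, -1.0], [-0.4392, 0.8984, 0.0009], [0.8984, 0.4392, -0.0001]]
delta tool [ 0.0284 -0.0275  0.0367]
y heading 116.055715609066
[ 0.29628068 -0.31449972 -0.01371626]
```

View pics/l15.png

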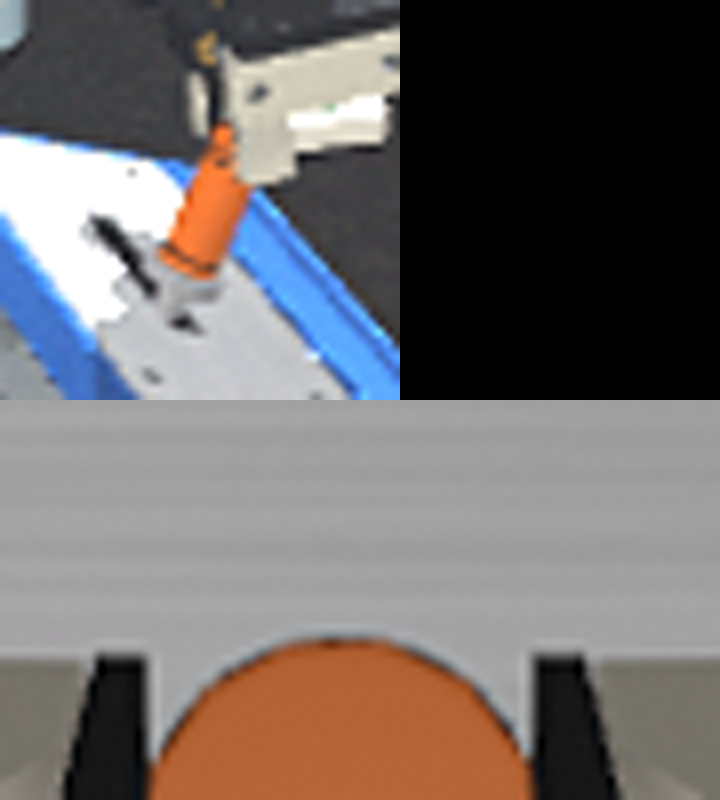

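```bash
python3 -m creep '{"jaw":[1,1,1,1,1,1,1,1,1,1],"translation":[[0,0.0005,0],[0.0009,0.0005,0.0004],[0.0009,0,0.0004],[0.0009,0,0.0004],[0.0009,0,0.0004],[0.0009,0,0.0004],[0.0009,0,0.0004],[0.0009,0,0.0004],[0,0,0],[0,0,0]],"roll":[0,0,0,0,0,0,0,0,0,0]}' 20
python3 look.py l16
```

```text
time_s: 19.3
tcp_pos: [0.5883, -0.1374, 0.0976]
eef_rot: [49.9, 90.0, 75.9]
contact_force: [0.0, 1.2, -2.3]
gripper_width: 0.0251
t 19.3 tcp [ 0.5883 -0.1374  0.0976] w 0.0251 F [ 0.03  1.21 -2.34]
tool axes x,y,z [[0.0, 0.0001, -1.0], [-0.4393, 0.8984, 0.0001], [0.8984, 0.4393, 0.0]]
delta tool [ 0.0226 -0.0279  0.0339]
y heading 116.0576109806465
[ 0.45974752 -0.41091982  0.02331158]
```

View pics/l16.png

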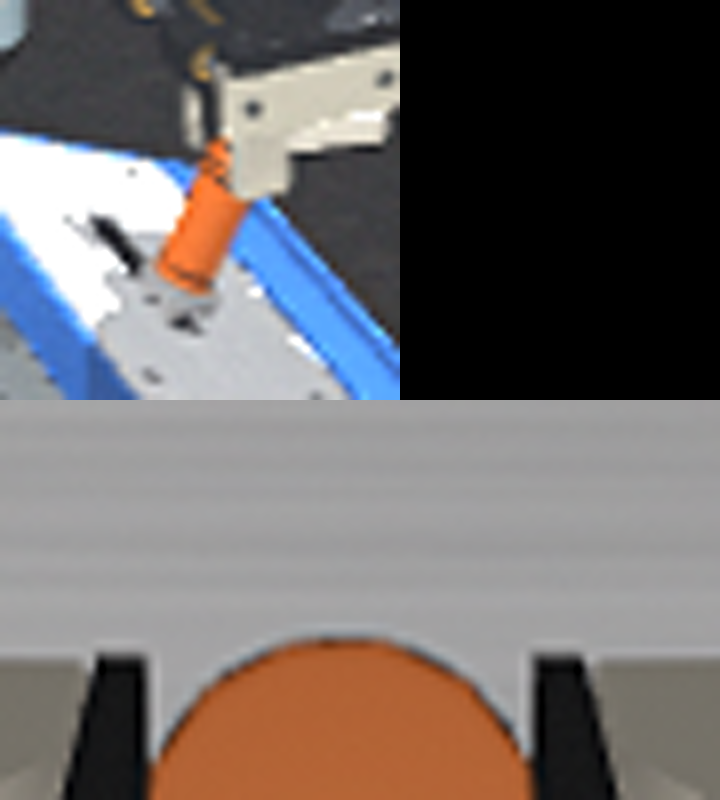

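```bash
python3 -m creep '{"jaw":[1,1,1,1,1,1,1,1,1,1],"translation":[[0.0009,0,0.0004],[0.0009,0,0.0004],[0.0005,0,0.0002],[0.0005,0,0.0002],[0.0005,0,0.0002],[0.0005,0,0.0002],[0,0,0],[0,0,0],[0,0,0],[0,0,0]],"roll":[0,0,0,0,0,0,0,0,0,0]}' 20
python3 look.py l17
```

```text
time_s: 20.4
tcp_pos: [0.5902, -0.1371, 0.0961]
eef_rot: [-52.1, 89.9, -26.0]
contact_force: [-5.1, 1.6, 14.4]
gripper_width: 0.0248
t 20.4 tcp [ 0.5902 -0.1371  0.0961] w 0.0248 F [-5.09  1.62 14.41]
tool axes x,y,z [[0.0018, -0.0009, -1.0], [-0.4399, 0.898, -0.0016], [0.898, 0.4399, 0.0012]]
delta tool [ 0.0212 -0.0272  0.0321]
y heading 116.09703003410671
[0.91250141 1.7673904  0.09904499]
```

View pics/l17.png

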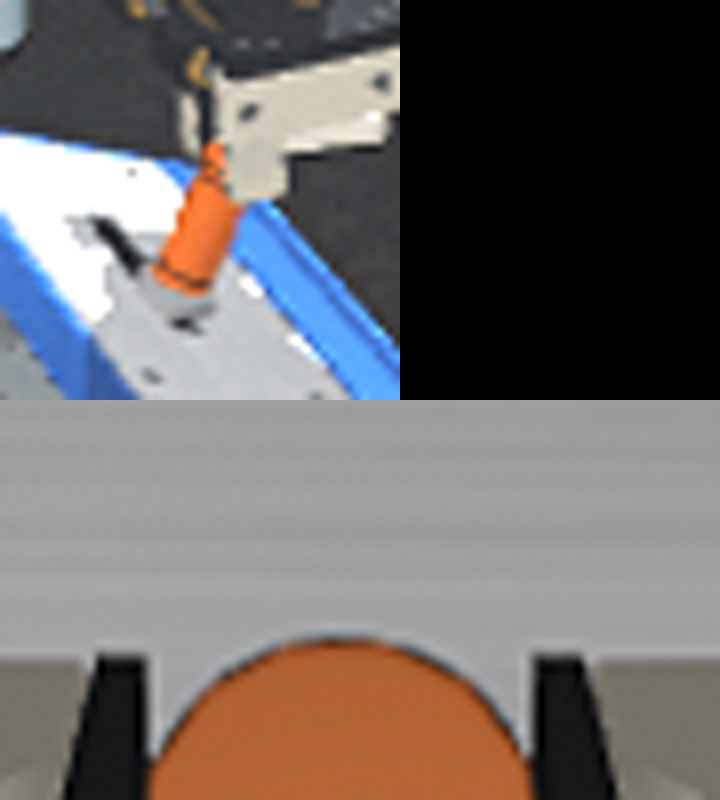

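```bash
python3 -m creep '{"jaw":[1,1,-1,-1,-1,-1,-1,-1,-1,-1],"translation":[[-0.0006,0,-0.0003],[-0.0006,0,-0.0003],[0,0,0],[0,0,0],[0,0,0],[0,0,0],[0,0,0],[0,0,0],[0,0,0],[0,0,0]],"roll":[0,0,0,0,0,0,0,0,0,0]}' 20
python3 look.py l18
```

```text
time_s: 21.5
tcp_pos: [0.5891, -0.137, 0.095]
eef_rot: [146.9, 90.0, 172.9]
contact_force: [0.8, 0.3, 0.6]
gripper_width: 0.0834
t 21.5 tcp [ 0.5891 -0.137   0.095 ] w 0.0834 F [0.81 0.29 0.58]
tool axes x,y,z [[-0.0001, 0.0, -1.0], [-0.4392, 0.8984, 0.0], [0.8984, 0.4392, -0.0]]
delta tool [ 0.02   -0.0278  0.033 ]
y heading 116.05536874992639
[ 0.07067056 -0.17818461  0.02659691]
```

View pics/l18.png

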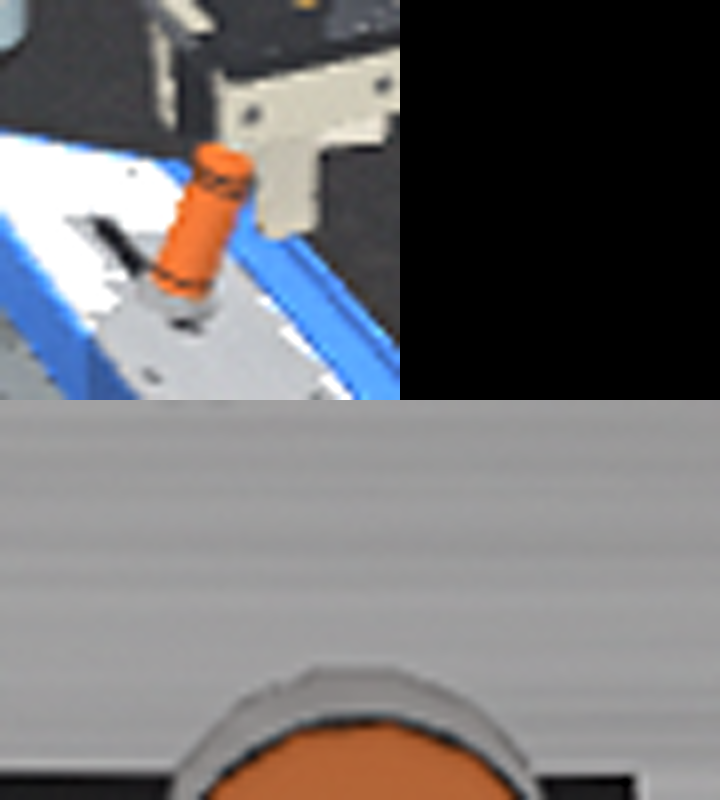

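```bash
python3 -m creep '{"jaw":[-1,-1,-1,-1,-1,-1,-1,-1,-1,-1],"translation":[[-0.003,0,0],[-0.008,0,0],[-0.015,0,0],[-0.02,0,0],[-0.025,0,0],[-0.025,0,-0.005],[-0.02,0,-0.01],[-0.01,0,-0.015],[0,0,-0.015],[0,0,-0.005]],"roll":[0,0,0,0,0,0,0,0,0,0]}'
python3 -m creep '{"jaw":[-1,-1,-1,-1,-1,-1,-1,-1,-1,-1],"translation":[[0,0,-0.005],[0,0,-0.01],[0,0,-0.012],[0,0,-0.01],[0,0,-0.005],[0,0,0],[0,0,0],[0,0,0],[0,0,0],[0,0,0]],"roll":[0,0,0,0,0,0,0,0,0,0]}'
python3 - <<'E'
from plant import *
from h import *
s=get_state();togo(s,[0,0,0]);np.savez("w19.npz",T=tool(s))
c=capture("wrist");cv2.imwrite("pics/w19.png",c["image"][:,:,::-1])
c=capture("side");cv2.imwrite("pics/s19.png",cv2.resize(c["image"][140:240,190:300,::-1],None,fx=6,fy=6,interpolation=cv2.INTER_CUBIC))
E
```

```text
time_s: 22.6
tcp_pos: [0.5423, -0.1595, 0.2208]
eef_rot: [99.8, 90.0, 125.8]
contact_force: [-0.3, 0.5, 0.2]
gripper_width: 0.0876
time_s: 23.6
tcp_pos: [0.5067, -0.1773, 0.2209]
eef_rot: [163.0, 90.0, -170.9]
contact_force: [0.8, 0.9, -0.8]
gripper_width: 0.0877
t 23.6 tcp [ 0.5067 -0.1773  0.2209] w 0.0877 F [ 0.78  0.92 -0.81]
tool axes x,y,z [[-0.0002, -0.0, -1.0], [-0.4395, 0.8983, 0.0001], [0.8983, 0.4395, -0.0002]]
delta tool [ 0.221   0.3819 -0.3772]
y heading 116.0692609872325
```

View pics/w19.png

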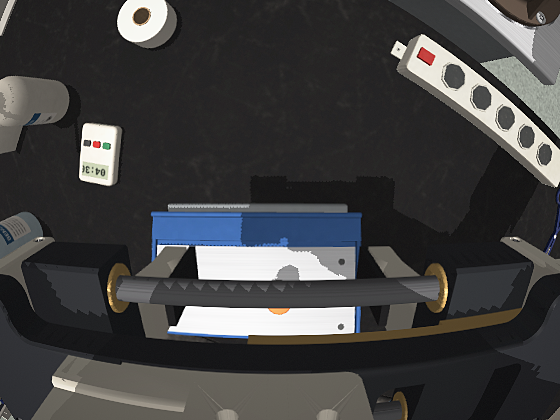

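View pics/s19.png

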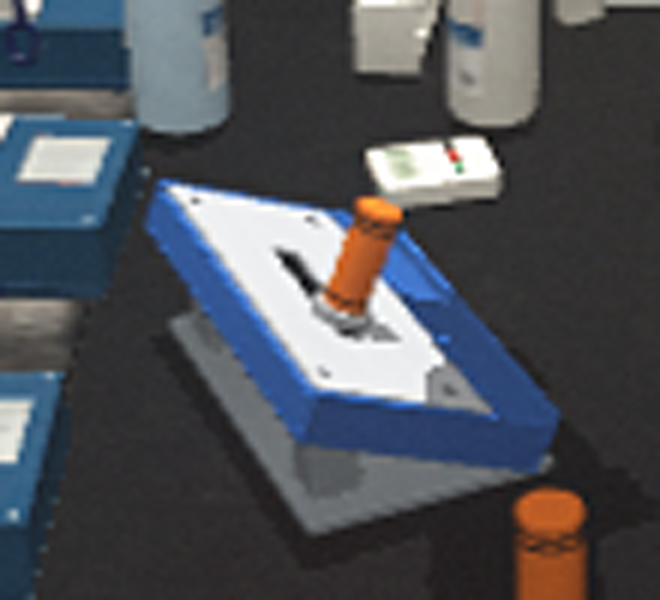

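```bash
python3 - <<'E'
from plant import *
from h import *
s=capture("side");t=capture("top");np.set_printoptions(suppress=True)
cv2.imwrite("pics/s20.png",cv2.resize(s["image"][165:205,235:265,::-1],None,fx=15,fy=15,interpolation=cv2.INTER_CUBIC))
cv2.imwrite("pics/t20.png",cv2.resize(t["image"][130:225,290:400,::-1],None,fx=6,fy=6,interpolation=cv2.INTER_CUBIC))
def cen(im,lo,hi,box):
    x0,y0,x1,y1=box;h=cv2.cvtColor(np.ascontiguousarray(im[y0:y1,x0:x1]),cv2.COLOR_RGB2HSV);m=((h[...,0]<20)&(h[...,1]>150)&(h[...,2]>lo)).astype(np.uint8)
    k=cv2.findContours(m,cv2.RETR_EXTERNAL,cv2.CHAIN_APPROX_NONE)[0];k=max(k,key=cv2.contourArea);return cv2.minAreaRect(k),x0,y0,cv2.contourArea(k)
print(cen(t["image"],100,0,(320,140,380,210)),cen(s["image"],100,0,(235,160,265,200)))
for n,P in (("exp top",(.5937,-.1338,.140)),("exp collar top",(.6164,-.1228,.0833))): print(n,proj(s,P),proj(t,P))
E
```

```text
Traceback (most recent call last):
ValueError: max() iterable argument is empty
```

View pics/s20.png

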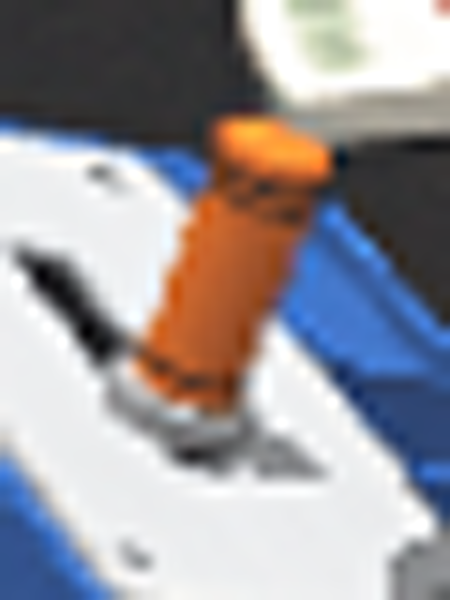

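View pics/t20.png

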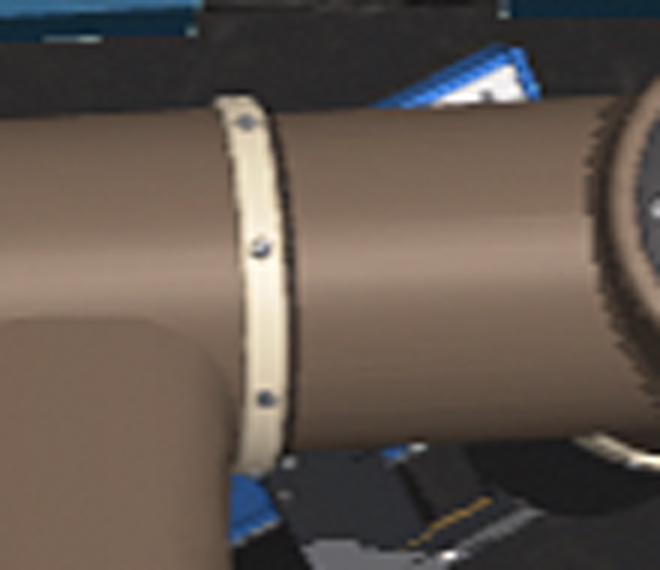

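```bash
python3 -m creep '{"jaw":[-1,-1,-1,-1,-1,-1,-1,-1,-1,-1],"translation":[[-0.003,0.008,0.006],[-0.003,0.018,0.014],[-0.003,0.03,0.02],[-0.002,0.035,0.025],[0,0.035,0.025],[0,0.035,0.025],[0,0.03,0.02],[0,0.018,0.014],[0,0.008,0.006],[0,0,0]],"roll":[0,0,0,0,0,0,0,0,0,0]}'
python3 -m creep '{"jaw":[-1,-1,-1,-1,-1,-1,-1,-1,-1,-1],"translation":[[0,0,0],[0,0,0],[0,0,0],[0,0,0],[0,0,0],[0,0,0],[0,0,0],[0,0,0],[0,0,0],[0,0,0]],"roll":[0,0,0,0,0,0,0,0,0,0]}'
python3 - <<'E'
from plant import *
from h import *
s=get_state();np.savez("w21.npz",T=tool(s))
c=capture("wrist");cv2.imwrite("pics/w21.png",c["image"][:,:,::-1])
t=capture("top");cv2.imwrite("pics/t21f.png",t["image"][:,:,::-1]);cv2.imwrite("pics/t21.png",cv2.resize(t["image"][130:225,290:400,::-1],None,fx=7,fy=6,interpolation=cv2.INTER_CUBIC))
E
```

```text
time_s: 24.8
tcp_pos: [0.5504, 0.087, 0.232]
eef_rot: [-175.2, 90.0, -149.0]
contact_force: [0.5, -1.1, -0.0]
gripper_width: 0.0876
time_s: 25.8
tcp_pos: [0.5504, 0.0857, 0.2321]
eef_rot: [-122.2, 90.0, -96.1]
contact_force: [-0.4, 0.3, -0.2]
gripper_width: 0.0874
```

View pics/w21.png

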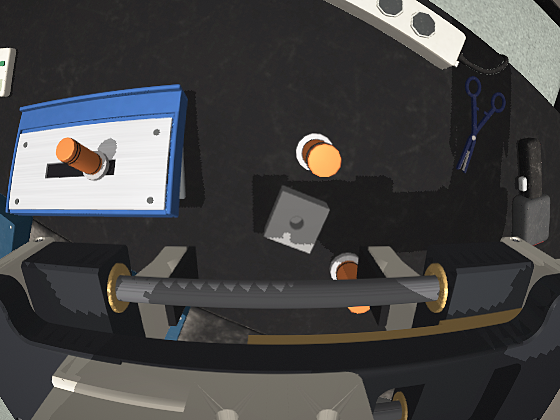

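View pics/t21f.png

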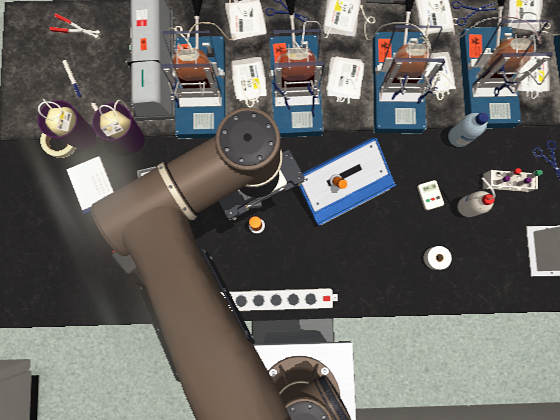

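```bash
python3 - <<'E'
import cv2
a=cv2.imread("pics/w21.png")[125:195,35:135];cv2.imwrite("pics/w21z.png",cv2.resize(a,None,fx=7,fy=7,interpolation=cv2.INTER_CUBIC))
a=cv2.imread("pics/t21f.png")[165:200,320:360];cv2.imwrite("pics/t21z.png",cv2.resize(a,None,fx=14,fy=14,interpolation=cv2.INTER_CUBIC))
E
```

```text
(no output)
```

View pics/w21z.png

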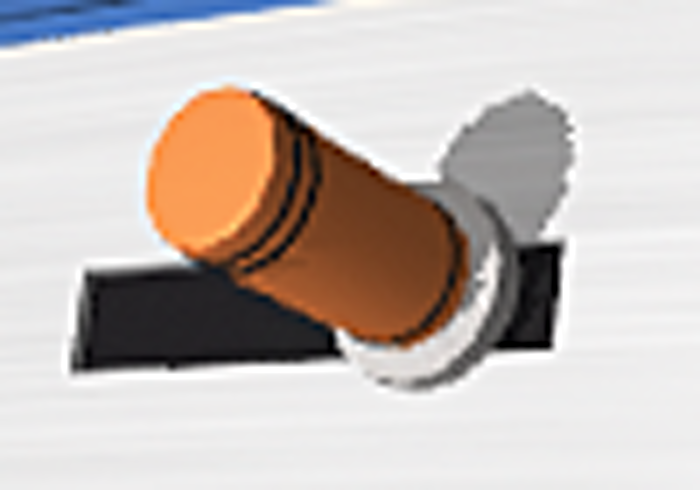

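View pics/t21z.png

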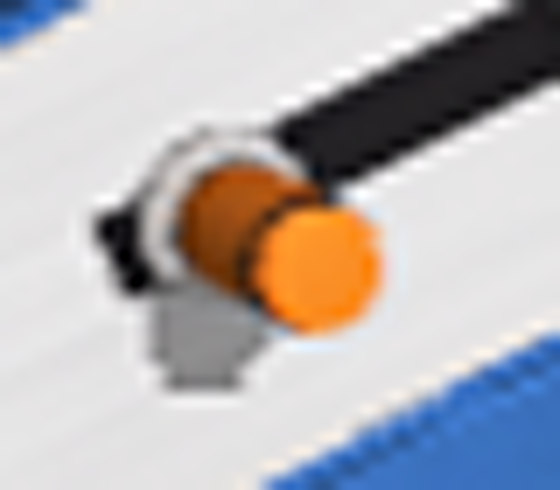

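```bash
python3 - <<'E'
from plant import *
from h import *
s=capture("side");t=capture("top");w=capture("wrist");T=np.load("w21.npz")["T"]
P=lambda u,v,x0,y0,k:(x0+(u+.5)/k-.5,y0+(v+.5)/k-.5)
rs=ray(s,*P(272,148,235,165,15));rt=ray(t,*P(315,266,320,165,14));rw=ray(w,*P(213,173,35,125,7),T)
top=[tri(r) for r in([rs,rt],[rt,rw],[rs,rw],[rs,rt,rw])]
# handle base centre (z=8): ellipse centre estimates
cs=ray(s,*P(190,378,235,165,15));ct=ray(t,*P(238,222,320,165,14));cw=ray(w,*P(405,270,35,125,7),T)
base=[tri(r) for r in([cs,ct],[ct,cw],[cs,cw],[cs,ct,cw])]
th=np.radians(24);n=np.array([-np.sin(th)*.9005,-np.sin(th)*.4348,np.cos(th)])
for a,b in zip(top,base):
    d=a-b;print(a.round(4),b.round(4),"len",np.linalg.norm(d).round(4),"angle to slope normal",np.degrees(np.arccos(d@n/np.linalg.norm(d))).round(1), "top above slot plane", np.round((a-np.array([.6315,-.148,.0755]))@n,4))
E
```

```text
[ 0.5932 -0.1339  0.1393] [ 0.6139 -0.1264  0.0843] len 0.0592 angle to slope normal 3.2 top above slot plane 0.0698
[ 0.5942 -0.1346  0.138 ] [ 0.6163 -0.1276  0.079 ] len 0.0634 angle to slope normal 4.1 top above slot plane 0.0684
[ 0.5919 -0.1338  0.1392] [ 0.6121 -0.1243  0.0854] len 0.0583 angle to slope normal 1.5 top above slot plane 0.0702
[ 0.593  -0.1341  0.1391] [ 0.6137 -0.126   0.0841] len 0.0594 angle to slope normal 2.7 top above slot plane 0.0697
```

```bash
python3 -c "
from plant import *
print(close_job())"
```

```text
the job is handed in; nothing more can be done
None
```

The pin is in the slot's hole with its collar down on the board. I let go of it, moved the arm clear and handed the job in at about 26 s.

**What I did:** I took the smallest pin out of the grey holder. The tool can only point straight down, so I turned the pin between the pads, first against the holder's rim and then against the slot's downhill wall. I then slid it about 29 mm along the slot with the spring pressed in. At that point the spring force dropped to nothing, so the tip had gone into the hole. I pushed about 8 mm further until the collar met the face at roughly 15 N.

**Last checks:**
- **Pushed home:** the handle's top measured 68–70 mm above the face, against 70 mm when fully home. The pin stood 1.5–4° from square, which is about the limit of the measurement.
- **Forces and contact:** no reading of mine passed about 15 N, and the robot was touching nothing at the end.
- **Other items:** in the last pictures the other things on the bench looked unmoved. The arm hid part of the top view, including the code reader; the reader and both larger pins show in the wrist view.

**Where it was less exact:**
- **Tilt while setting down:** the pin was about 10–20° from vertical instead of 24° when its tip first went into the slot. I corrected it there to about 25–26° before sliding. The side and wrist views differed by a few degrees on that angle.
- **Hole position:** the tip dropped in about 2–3 mm before the spot I had measured for the hole's centre.

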